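# Fit the dish insert to the sample stage

## Robot

A 6-joint arm with a two-finger parallel gripper is mounted at the origin on a cart in front of the work surface, level with it; the furniture and walls round the work are solid. World frame = base frame: x ahead of the robot, y to its left, z up, the work surface at z = 0. Lengths are in m, angles in degrees, forces in N, time in s.
With the tool pointing down it reaches from about 0.35 to 0.875 m from the base axis. Payload 4.2 kg.
Tool frame: the origin (TCP) lies at the very end of the fingers, on their centre line; the grasp point (between the pads) lies r.pinch_z behind it (r.pinch_z is the distance from the TCP to the grasp point, in m); y points along the fingers, z is the direction in which the jaws open and shut, and the axes are right-handed (so a half turn about y gives the same grasp; the last joint's range is limited). The gripper opens to 87 mm and grips with 3 to 60 N. Pads are 19 mm wide; open, the fingers measure 117 mm over their backs; the gripper's body (75 mm by 190 mm) begins 51 mm behind the grasp point.
Start: joints at [-59.84, 22.042, 0.453, 0, -68.411, -14.817], TCP at [0.165, -0.603, 0.223] pointing down, gripper open.
Joint ranges: [-179.83, 179.83], [-69.29, 118.12], [-61.27, 80.66], [-181.25, 117.63], [-171.15, -9.14], [-177.46, 177.46]. Speed limits (degrees/s): [159.86, 159.86, 180, 180, 180, 180].

## Interface

Orientations are given as a 3x3 rotation matrix whose columns are the frame's x, y, z axes.
In Python, from station import sense, capture, camera_params, r gives the robot as it stands.
- The arm moves only by the tool move_arm, never from a script. Its argument "increments" is text: rows parted by semicolons, each of 7 numbers parted by spaces: the closure, from -1 (fully open) to 1 (shut), so that 0 is half open, then the shift along the tool's x, y, z in m, then the turn, a rotation vector about the tool's x, y, z in rad. In form: hand x y z wx wy wz; .... A call has 1 to 8 rows; each row is the pose to reach, as a shift and turn from the pose commanded when the call began, along the tool's axes at that moment; what a row does not reach only later rows make up. A row lasts 1/10 s, in which the tool goes at most 50 mm and 8.59 degrees, less where a joint would pass 70% of its speed; a pose out of reach is approached as far as the arm can. A call with a gripper value outside its range is refused whole. The fingers move at their own pace and stop on an object; the grip force is fixed at half the most. Time passes only in rows, so rows that repeat a pose let the fingers close. It gives the time, the measured TCP pose, the force and the opening at its end, in the units of the state.
- sense(): the state, without advancing time (a new reading comes with each control period).
- capture(name): name is "scene" or "side" or "wrist"; returns (picture, depth): 480x640x3 uint8, red, green, blue; 480x640 float32, m along the optical axis (not along the pixel's ray), 0 where there is no reading.
- camera_params(name): a dict with "fx", "fy", "cx", "cy" (pixels), "xyz" and "orientation" of the camera in the world. Camera axes: x right, y down, z forward; pixel columns grow to the right and rows downward; lengths in m; the calibration is good to about 2 mm. The wrist camera is an equidistant fisheye: a pixel r from the principal point sees the ray r / f radians off the axis. A picture is of the moment at which its call begins: read the wrist's pose just before it. camera_params takes no time and is no camera call; for the wrist camera it gives the pose at the moment of the call.
- r.finish_job(): hands the job in, once; it reports no verdict.
The state is a dict: "time_s": time; "joints": joint angles; "joint_velocities": joint speeds; "effort": joint torques, N m; "tcp_pos": TCP position; "ee_rot": TCP orientation; "wrist_force": force on the tool from outside, world axes, zero at the start; "moment": the same for the moment, N m; "gripper_width": opening from 0.0 (shut) to 1.0 (fully open).
Only numpy, scipy, OpenCV 4.12 (cv2) and the standard library are available. Lean on these libraries where they do the work, as an engineer would, in place of code of your own. Each camera call takes 0.05 s, during which the arm holds its last target.

## Task

Get the small sample stage ready for a round dish: first take the dust cap off the lens tube in the middle of the stage and stand it on the bare table top beside the stage, the way up it was. Then lift the insert with the round collar off its pegs on the sloping rack and fit it in the stage's pocket, one edge tucked under the two fixed lips and the opposite edge pressed down until both spring catches have snapped over it and it lies flat. Leave the other insert hanging and do not disturb the bottles and the torch.

Things in the scene. Friction and masses are not known exactly. Their poses are not given: they have to be found in the camera images.
- stage_seat (a point): Sample stage: fixed black frame, 160 x 156 mm, on pillars. Point: centre of the floor of its pocket, 76 mm above the table; z up, x to the side with the spring catches. Pocket 102 (x) by 114 (y) mm, 5 mm deep (frame top level with a seated insert); its floor is a ledge round a window 80 by 92 mm. A 40 mm lens tube stands in the middle, its top 2 mm below the pocket floor.
- stage_lips (a point): Midway between the stage's two fixed aluminium lips (each 26 mm wide, centres at y = +-35 mm), at the level of their undersides, at the tip of their overhang: x = -46, z = 9 mm from the seat point, same axes. They reach 5 mm in over the pocket from its -x wall (x = -51); 3 mm thick. No other part stands over the pocket but the catches.
- catch_left (a joint): Spring catch at y = +44 mm of the stage's +x side; steel nose 12 mm wide. 0 = out (rest; its spring returns it), positive = pushed back, m. At rest its tip is at x = 46.5 mm, flat underside 6.5 mm above the pocket floor; its front slopes back 30 deg from vertical up to 15 mm. An edge pressed down (10 to 12 N in all) drives it back, then it snaps out over it; an insert's weight does not.
- catch_right (a joint): The same spring catch at y = -44 mm of the stage. The housings of both catches stand at x = 59 to 83 mm from the seat point, 22 mm wide, tops 19 mm above the pocket floor.
- dish_insert_mid (a point): Insert to be fitted: dark grey metal plate 100 (x) by 112 (y) by 5 mm, 0.15 kg, with a round collar on its face, outside 46 mm, wall 4.5, 14 mm high, to grip it by. Point: centre of the collar, half-way up, 12 mm above the underside; z is the plate's normal. Peg holes 10.5 mm at x = 40, y = +-24 mm. It hangs by them, x up the slope, face 42 degrees from level towards the rack's front.
- slide_insert_mid (a point): The other insert, left alone: the same plate with a rectangular window (27 x 78 mm) between two low bars, no collar, hanging on the rack's other pair of pegs. The point is the middle of the plate.
- rack_slope (a point): Rack: fixed, two steel rails 280 mm long between aluminium cheeks. Point: in the plane of the hung inserts' undersides (42 deg from level, rising towards the rack's x), midway between the two places (centres 68 mm to each side, y). Pegs are 6 mm thick, stand 20 mm out of that plane and lean 15 deg uphill from its normal: an insert comes off along them, 15 deg from its z towards its x.
- dust_cap_mid (a point): Dust cap: black disc-shaped cap, 41 mm across, 12 mm high, 20 g; the point is its centre, half-way up. It sits loose on the top of the lens tube, its underside 2 mm below the pocket floor, its top 10 mm above it.
- cable_plug: Fixed: the plug on the end of a black cable on the table between stage and rack. Origin on the table under its middle; it reaches 16 mm from there to the right (-y) and 34 mm to the left, 24 mm high, 17 mm thick. From it the 6 mm cable lies on the table, looping within 30 mm nearer to the robot and 170 mm to the left, then back under the rack's right end.
- lens_cleaner: White bottle with a blue cap, 35 mm across, 120 mm tall, at the right of the stage. Origin at the centre of its underside.
- immersion_oil: Small amber dropper bottle, 30 mm across, 86 mm tall, at the left end of the rack. Origin at the centre of its underside.
- torch: Small black torch, 28 mm across, 85 mm tall, in front of the rack. Origin at the centre of its underside.

How it is judged (in metres and radians):
On the way, in this order (a step that is already met when the one before it is completed fails the run):
1. the dust cap stands the right way up on the table top, clear of the stage (height (world z) of dust_cap_mid between 0.003 and 0.01 m and horizontal distance between dust_cap_mid and stage_seat above 0.08 m and angle between dust_cap_mid's own z axis and vertical below 0.15 rad), for 0.2 s.
2. the insert with the collar is lifted clear of the rack's pegs ((z of dish_insert_mid in the frame of rack_slope above 0.075 m or horizontal distance between dish_insert_mid and rack_slope above 0.16 m)), for 0.1 s.
At the end, for the whole second after the job is handed in: Collar insert flat in the pocket (point 10-14 mm above its floor, within 3 mm of its middle in x and y, tilt under 0.025 rad), both catches out (under 1.5 mm); cap upright on the table (centre 3-10 mm up), over 80 mm from the stage's middle; other insert within 10 mm of its start (all of step 1 and z of dish_insert_mid in the frame of stage_seat between 0.01 and 0.014 m and x of dish_insert_mid in the frame of stage_seat between -0.003 and 0.003 m and y of dish_insert_mid in the frame of stage_seat between -0.003 and 0.003 m and angle between the z axis of dish_insert_mid and the z axis of stage_seat, either way round below 0.025 rad and value of joint each of catch_left, catch_right below 0.0015 m and distance of slide_insert_mid from where it was at the start of the episode below 0.01 m); the robot touches nothing.
It fails at once if the other insert is knocked off its place (moved more than 15 mm) (distance of slide_insert_mid from where it was at the start of the episode above 0.015 m).
It fails at once if the lens cleaner bottle is pushed more than 20 mm or tipped (distance of lens_cleaner from where it was at the start of the episode above 0.02 m or angle between lens_cleaner's own z axis and vertical above 0.4 rad).
It fails at once if the dropper bottle is pushed more than 20 mm or tipped (distance of immersion_oil from where it was at the start of the episode above 0.02 m or angle between immersion_oil's own z axis and vertical above 0.4 rad).
It fails at once if the torch is pushed more than 20 mm or tipped (distance of torch from where it was at the start of the episode above 0.02 m or angle between torch's own z axis and vertical above 0.4 rad).
It also fails if it takes over 64 s, if anything falls off the work surface, if the arm or the gripper's body presses on something with over 40 N, if the wrist force passes 120 N, or if a joint passes its speed limit or range.

## Working session

There is one attempt and no reset: what is moved stays moved. The work goes in short steps, Python scripts to look and compute and a tool call to move; the robot and the scene stay as the last step left them, time stands still between calls to the robot, and variables do not carry over. Pictures are saved under pics/ and viewed, and the job is handed in when it is done.

Besides the shell and the picture viewer there is one more tool, called in YAML: its name, and indented under it one key for each argument. move_arm: Moves the arm, as the interface text tells. Its arguments: {"type":"object","properties":{"increments":{"type":"string"}},"required":["increments"]}

```bash
ls; mkdir -p pics
python3 - <<'E'
from station import sense,capture,camera_params,r
import cv2,numpy as np
s=sense();print(s);print(r.pinch_z)
for n in("scene","side","wrist"):
    p=camera_params(n);print(n,p)
    im,d=capture(n);cv2.imwrite(f"pics/{n}0.png",im[:,:,::-1]);np.savez(f"pics/{n}0.npz",im=im,d=d,**p)
E
```

```text
pics
{'time_s': 0.0, 'joints': array([-5.98398842e+01,  2.20892145e+01,  3.80753067e-01, -3.13810263e-02,
       -6.84107406e+01, -1.48162258e+01]), 'joint_velocities': array([-0.03839735, -0.06732274,  0.01425109,  0.0003072 , -0.07340928,
        0.02289492]), 'effort': array([-2.89591671e-04, -3.90665174e+01,  1.87399936e+01,  4.21955913e+00,
        1.09657366e-02, -2.05873976e-04]), 'tcp_pos': array([ 0.16525051, -0.60213501,  0.22147635]), 'ee_rot': array([[ 9.64408437e-01, -6.04903930e-04, -2.64416340e-01],
       [ 2.64417029e-01,  2.05464957e-03,  9.64406249e-01],
       [-4.00902109e-05, -9.99997706e-01,  2.14146828e-03]]), 'wrist_force': array([ 0.30644153, -0.20959959,  0.683601  ]), 'moment': array([ 0.05328652,  0.02826241, -0.0205386 ]), 'gripper_width': 0.9964095951839821}
0.0187
scene {'fx': 474.3847124507614, 'fy': 474.3847124507614, 'cx': 319.59468982198234, 'cy': 234.0103407695727, 'xyz': array([-0.31957113,  0.81217243,  0.71065538]), 'orientation': array([[-0.66199772, -0.37814711,  0.6471196 ],
       [-0.74942548,  0.32131747, -0.57889251],
       [ 0.0109757 , -0.86819344, -0.49610451]])}
side {'fx': 443.4712549152047, 'fy': 443.4712549152047, 'cx': 316.67930466185396, 'cy': 245.82226955217905, 'xyz': array([0.17695545, 0.73034663, 0.71760335]), 'orientation': array([[-0.88042588, -0.329621  ,  0.3408816 ],
       [-0.47382458,  0.5835734 , -0.65949402],
       [ 0.01845364, -0.74215368, -0.66997565]])}
wrist {'fx': 371.64829954431775, 'fy': 371.64829954431775, 'cx': 322.18797980239543, 'cy': 240.70321911543016, 'xyz': array([ 0.10250055, -0.61946512,  0.38365491]), 'orientation': array([[-0.26471918,  0.93626924,  0.23091916],
       [ 0.96432155,  0.2563272 ,  0.06618391],
       [ 0.0027751 ,  0.24020047, -0.97071934]])}
```

View pics/scene0.png

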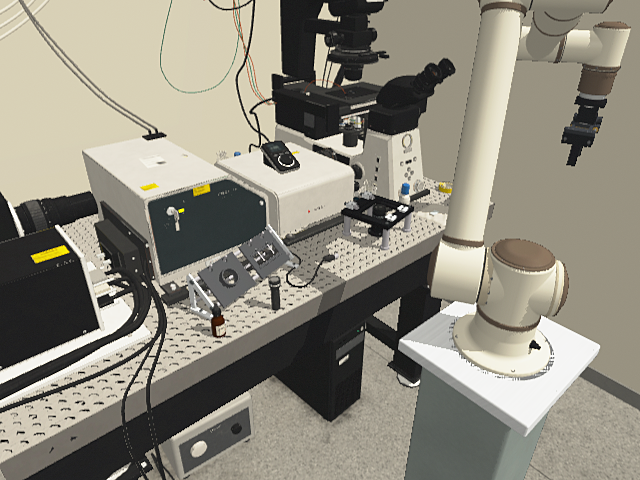

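View pics/side0.png

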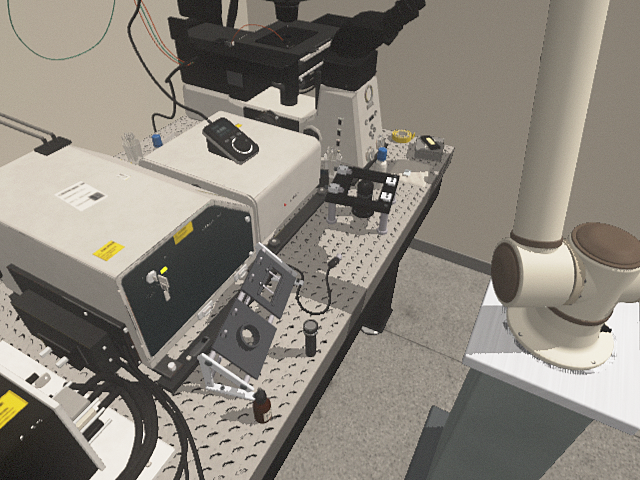

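View pics/wrist0.png

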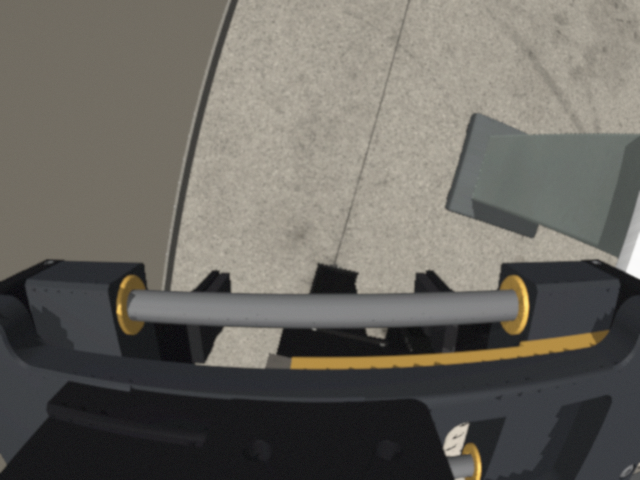

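```bash
cat > h.py <<'E'
import numpy as np,cv2
def load(f):
    z=np.load(f);return z['im'],z['d'],{k:z[k] for k in('fx','fy','cx','cy','xyz','orientation')}
def pt(u,v,dep,p):
    c=np.array([(u-p['cx'])/p['fx']*dep,(v-p['cy'])/p['fy']*dep,dep]);return p['xyz']+p['orientation']@c
def ray(u,v,p):
    c=np.array([(u-p['cx'])/p['fx'],(v-p['cy'])/p['fy'],1.]);return p['orientation']@c
def wray(u,v,p):
    x=np.array([u-p['cx'],v-p['cy']])/p['fx'];t=np.hypot(*x)
    c=np.r_[x/t*np.sin(t),np.cos(t)] if t>1e-9 else np.array([0,0,1.]);return p['orientation']@c
def onz(rayv,p,z):
    return p['xyz']+rayv*(z-p['xyz'][2])/rayv[2]
E
python3 - <<'E'
from h import *
for n,b in(("scene",(180,170,280,170)),("side",(190,130,240,300))):
    im,d,p=load(f"pics/{n}0.npz");x,y,w,h=b
    c=im[y:y+h,x:x+w,::-1];s=min(800/w,600/h);cv2.imwrite(f"pics/{n}0c.png",cv2.resize(c,None,fx=s,fy=s,interpolation=2));print(n,s)
im,d,p=load("pics/side0.npz")
for nm,u,v in[("stage cap",367,184),("collar",248,338),("slide",270,281),("torch",311,326),("oil",262,395),("cleaner",382,152),("plug",334,262)]:
    dd=np.median(d[v-1:v+2,u-1:u+2]);print(nm,pt(u,v,dd,p).round(3))
E
```

```text
scene 2.857142857142857
side 2.0
stage cap [ 0.497 -0.157  0.087]
collar [0.531 0.327 0.001]
slide [0.576 0.179 0.003]
torch [0.407 0.299 0.084]
oil [0.414 0.447 0.073]
cleaner [ 0.507 -0.273  0.117]
plug [0.472 0.073 0.021]
```

View pics/side0c.png

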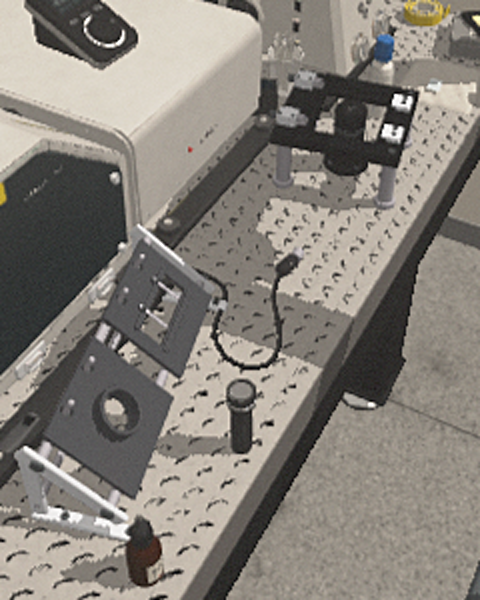

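View pics/scene0c.png

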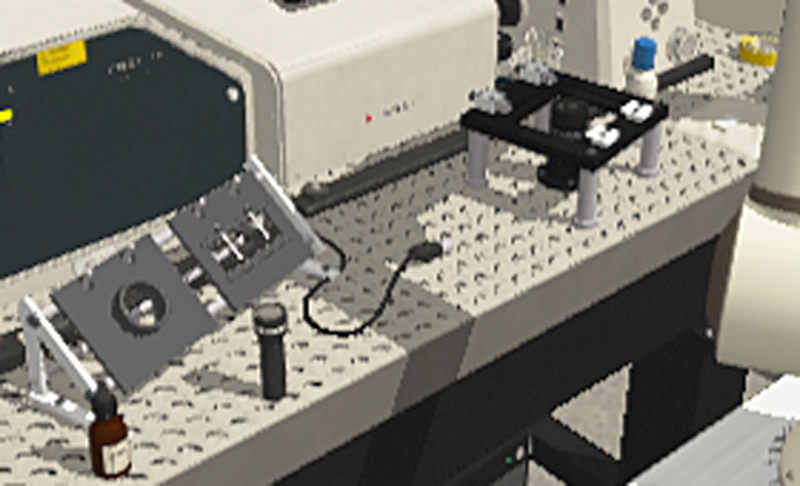

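```bash
cat >> h.py <<'E'
from scipy.spatial.transform import Rotation as Ro
def goal(p,R,s):
    """shift/rotvec in tool axes from measured pose"""
    R0=s['ee_rot'];d=R0.T@(np.asarray(p)-s['tcp_pos']);w=Ro.from_matrix(R0.T@R).as_rotvec()
    print("shift",d.round(4),"rot",w.round(4),"n>=",max(np.linalg.norm(d)/.05,np.degrees(np.linalg.norm(w))/8.59).__round__(1))
def Rdown(yaw,tilt=0):
    """tool y down, z horizontal at world +Y rotated by yaw; tilt>0: tool pointing leans forward(+x)"""
    c,s=np.cos(yaw),np.sin(yaw);f=np.array([c,s,0]);z=np.array([-s,c,0])
    y=np.array([0,0,-1])*np.cos(tilt)+f*np.sin(tilt);return np.c_[np.cross(y,z),y,z]
E
python3 - <<'E'
from h import *
from station import *
s=sense();p=camera_params('wrist');R=s['ee_rot']
print((R.T@(p['xyz']-s['tcp_pos'])).round(4));print((R.T@p['orientation']).round(3))
goal([0.49,-0.155,0.33],Rdown(0),s)
goal([0.17,-0.6,0.33],Rdown(0),s)
E
```

```text
[-0.0651 -0.1621  0.0003]
[[-0.     0.971  0.24 ]
 [-0.001 -0.24   0.971]
 [ 1.     0.     0.001]]
shift [ 0.4314 -0.1077  0.3457] rot [-0.0016  0.2676 -0.0003] n>= 11.3
shift [ 0.0052 -0.1083  0.0011] rot [-0.0016  0.2676 -0.0003] n>= 2.2
```

move_arm:
  increments: "-1 0 -0.04 0 0 0.1 0; -1 0 -0.09 0 0 0.2 0; -1 0.04 -0.108 0.04 0 0.267 0; -1 0.08 -0.108 0.07 0 0.267 0; -1 0.12 -0.108 0.1 0 0.267 0; -1 0.155 -0.108 0.13 0 0.267 0; -1 0.19 -0.108 0.16 0 0.267 0; -1 0.23 -0.108 0.19 0 0.267 0"

```text
time_s: 0.95
tcp_pos: [0.3366, -0.3575, 0.3306]
ee_rot: [[1.0, 0.0, -0.0], [0.0, 0.0, 1.0], [0.0, -1.0, 0.0]]
wrist_force: [2.0, -1.0, 0.3]
gripper_width: 0.999
```

Run:
```python
from h import *
from station import *
s=sense();print(s['tcp_pos'],s['joints'].round(1));goal([0.49,-0.155,0.33],Rdown(0),s)
```

```text
[ 0.33663817 -0.35748472  0.33058   ] [-27.7   5.2  -6.6  -0.  -78.2 -62.2]
shift [0.1535 0.0006 0.2024] rot [-0.0001  0.0005  0.0002] n>= 5.1
```

move_arm:
  increments: "-1 0.03 0 0.04 0 0 0; -1 0.06 0 0.08 0 0 0; -1 0.09 0 0.12 0 0 0; -1 0.12 0 0.16 0 0 0; -1 0.15 0 0.2 0 0 0; -1 0.15 0 0.2 0 0 0; -1 0.15 0 0.2 0 0 0"

```text
time_s: 1.65
tcp_pos: [0.4864, -0.1583, 0.33]
ee_rot: [[1.0, -0.001, -0.003], [0.003, 0.0, 1.0], [-0.001, -1.0, 0.0]]
wrist_force: [-0.1, -0.2, 0.1]
gripper_width: 0.999
```

```bash
cat > snap.py <<'E'
import sys
from h import *
from station import *
def snap(n,tag):
    p=camera_params(n);im,d=capture(n);cv2.imwrite(f"pics/{tag}.png",im[:,:,::-1]);np.savez(f"pics/{tag}.npz",im=im,d=d,**p)
if __name__=="__main__":
    s=sense();print(s['time_s'],s['tcp_pos'].round(4),s['wrist_force'].round(1),s['gripper_width'])
    snap(sys.argv[1],sys.argv[2])
E
python3 snap.py wrist w1
```

```text
1.65 [ 0.4864 -0.1583  0.33  ] [-0.1 -0.2  0.1] 0.9989345223977825
```

View pics/w1.png

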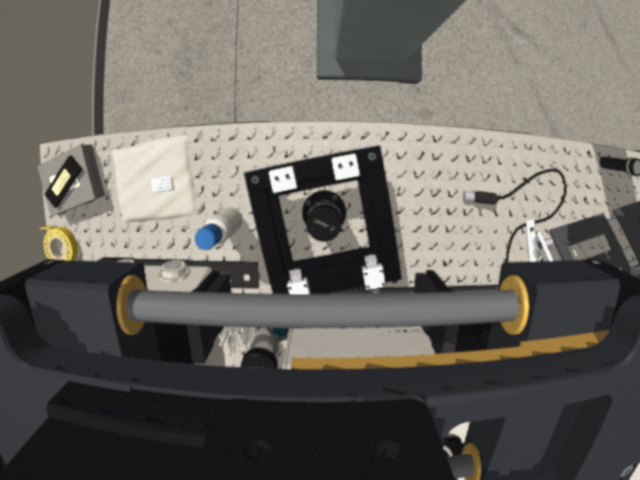

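Run:
```python
from h import *
im,d,p=load("pics/w1.npz")
c=im[140:305,235:410,::-1];cv2.imwrite("pics/w1c.png",cv2.resize(c,None,fx=3.6,fy=3.6,interpolation=2))
for (u,v,z) in[(246,172,.081),(380,147,.081),(401,279,.081),(324,214,.086),(218,236,.12)]:
    print(u,v,onz(wray(u,v,p),p,z).round(4))
```

```text
246 172 [ 0.4437 -0.2429  0.081 ]
380 147 [ 0.4158 -0.0941  0.081 ]
401 279 [ 0.5691 -0.0634  0.081 ]
324 214 [ 0.4908 -0.1556  0.086 ]
218 236 [ 0.5081 -0.2676  0.12  ]
```

View pics/w1c.png

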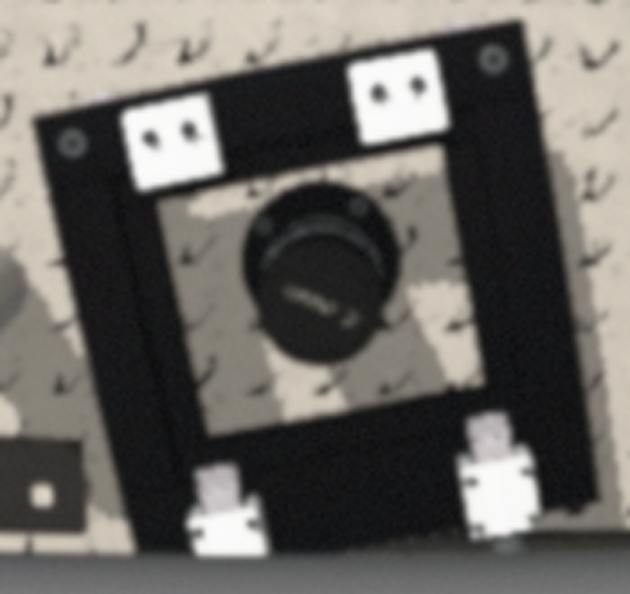

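```bash
cat > fit.py <<'E'
from h import *
from scipy.optimize import least_squares
# (crop px, stage xyz mm)
F=[((37,118),(-80,-78,5)),((522,20),(-80,78,5)),((597,500),(80,78,5)),
((180.5,184.5),(-46,-35,12)),((407.5,138.5),(-46,35,12)),
((217,465),(46.5,-44,7)),((489,412),(46.5,44,7)),
((156,203),(-40,-46,0)),((443,147),(-40,46,0)),((484,385),(40,46,0)),((206,437),(40,-46,0))]
im,d,p=load("pics/w1.npz")
W=[];S=[]
for (u,v),s in F:
    W.append(onz(wray(235+u/3.6-.36,140+v/3.6-.36,p),p,.076+s[2]/1e3)[:2]);S.append(np.array(s[:2])/1e3)
W=np.array(W);S=np.array(S)
def f(q):
    c,s=np.cos(q[2]),np.sin(q[2]);return (S@np.array([[c,-s],[s,c]]).T+q[:2]-W).ravel()
r=least_squares(f,[.49,-.155,.2]);print(r.x.round(4),np.degrees(r.x[2]));print((r.fun.reshape(-1,2)*1e3).round(1))
print("cap",onz(wray(235+325/3.6-.36,140+298/3.6-.36,p),p,.086))
E
python3 fit.py
```

```text
[ 0.5029 -0.155   0.1934] 11.081666204591558
[[-4.7 -2.8]
 [-4.3  0.7]
 [-2.1  1. ]
 [-0.2  0.5]
 [ 0.5  0.4]
 [ 1.4 -0.2]
 [ 2.5 -1. ]
 [ 0.7 -0.2]
 [ 0.9  0.4]
 [ 2.8  0.7]
 [ 2.7  0.5]]
cap [ 0.50025183 -0.15457251  0.086     ]
```

```bash
sed -i '0,/^F=\[.*$/s//F=[/' fit.py; python3 fit.py
python3 - <<'E'
from h import *
im,d,p=load("pics/w1.npz")
for n,u,v,z in[("plug L",466,195,.015),("plug R",497,198,.015),("frontedge",300,125,0),("rackcheek",530,225,.05)]:
    print(n,onz(wray(u,v,p),p,z).round(3))
E
```

```text
[ 0.5015 -0.1551  0.2002] 11.469132236772246
[[-1.3  0.1]
 [-1.1 -0.1]
 [ 0.2  0. ]
 [ 0.7 -0.9]
 [-0.4 -0.5]
 [-0.8 -0.1]
 [ 1.   0.8]
 [ 1.6  0.7]]
cap [ 0.50025183 -0.15457251  0.086     ]
plug L [0.474 0.038 0.015]
plug R [0.477 0.086 0.015]
frontedge [ 0.387 -0.187  0.   ]
rackcheek [0.507 0.124 0.05 ]
```

Run:
```python
from h import *
im,d,p=load("pics/w1.npz")
R=Rdown(0);t=np.array([.4864,-.1583,.33])
for u,v in[(80,290),(130,300),(320,308),(515,300),(570,290),(210,310),(205,340),(430,300),(450,340),(320,350),(320,380),(20,310),(620,310),(320,440),(240,420),(100,400),(600,400),(10,380)]:
    w=wray(u,v,p);f=p['orientation'][:,2];L=d[v,u]/(w@f);q=p['xyz']+w*L
    print(u,v,round(float(d[v,u]),3),(R.T@(q-t)).round(3))
```

```text
80 290 0.074 [-0.036 -0.093 -0.056]
130 300 0.081 [-0.031 -0.086 -0.047]
320 308 0.081 [-0.031 -0.087 -0.   ]
515 300 0.081 [-0.032 -0.087  0.047]
570 290 0.074 [-0.036 -0.093  0.059]
210 310 0.08 [-0.031 -0.088 -0.025]
205 340 0.131 [ 0.002 -0.044 -0.043]
430 300 0.083 [-0.032 -0.085  0.025]
450 340 0.126 [-0.    -0.049  0.047]
320 350 0.433 [ 0.166  0.227 -0.001]
320 380 0.063 [-0.026 -0.107 -0.   ]
20 310 0.062 [-0.035 -0.105 -0.067]
620 310 0.064 [-0.035 -0.104  0.067]
320 440 0.0 [-0.065 -0.162 -0.   ]
240 420 0.052 [-0.026 -0.119 -0.012]
100 400 0.054 [-0.024 -0.116 -0.04 ]
600 400 0.065 [-0.013 -0.108  0.065]
10 380 0.059 [-0.02  -0.112 -0.071]
```

Run:
```python
from h import *
from station import *
s=sense()
goal([0.5003,-0.1546,0.11],Rdown(.2),s)
goal([0.5003,-0.1546,0.0755],Rdown(.2),s)
```

```text
shift [0.0147 0.2202 0.0046] rot [-1.000e-04 -1.985e-01 -1.000e-03] n>= 4.4
shift [0.0147 0.2547 0.0046] rot [-1.000e-04 -1.985e-01 -1.000e-03] n>= 5.1
```

move_arm:
  increments: "-0.35 0.0147 0.045 0.0046 0 -0.13 0; -0.35 0.0147 0.09 0.0046 0 -0.198 0; -0.35 0.0147 0.135 0.0046 0 -0.198 0; -0.35 0.0147 0.18 0.0046 0 -0.198 0; -0.35 0.0147 0.21 0.0046 0 -0.198 0; -0.35 0.0147 0.22 0.0046 0 -0.198 0; -0.35 0.0147 0.22 0.0046 0 -0.198 0"

```text
time_s: 2.4
tcp_pos: [0.4998, -0.1559, 0.1099]
ee_rot: [[0.981, -0.002, -0.196], [0.196, -0.0, 0.981], [-0.002, -1.0, 0.0]]
wrist_force: [-1.1, 0.2, 0.1]
gripper_width: 0.679
```

```bash
python3 snap.py wrist w2
python3 - <<'E'
from h import *
from station import *
s=sense()
goal([0.5003,-0.1546,0.0755],Rdown(.2),s)
E
```

```text
2.4 [ 0.4998 -0.1559  0.1099] [-1.1  0.2  0.1] 0.678610760076296
shift [-0.0006  0.0359  0.0013] rot [ 0.0008 -0.0022  0.0009] n>= 0.7
```

View pics/w2.png

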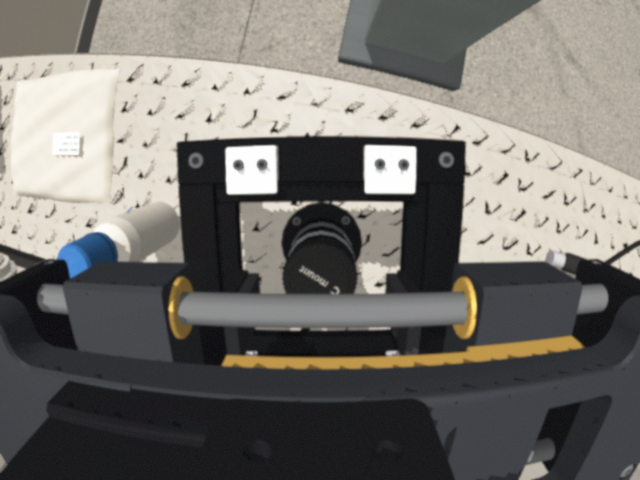

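move_arm:
  increments: "-0.35 0 0.015 0.001 0 0 0; -0.35 0 0.03 0.001 0 0 0; -0.35 0 0.0345 0.001 0 0 0; -0.35 0 0.0345 0.001 0 0 0; 0.3 0 0.0345 0.001 0 0 0; 0.3 0 0.0345 0.001 0 0 0; 0.3 0 0.0345 0.001 0 0 0; 0.3 0 0.0345 0.001 0 0 0"

```text
time_s: 3.25
tcp_pos: [0.5011, -0.1538, 0.0768]
ee_rot: [[0.98, 0.001, -0.198], [0.198, -0.0, 0.98], [0.001, -1.0, -0.0]]
wrist_force: [-1.2, 0.6, 2.6]
gripper_width: 0.459
```

move_arm:
  increments: "0.3 0 0 0 0 0 0; 0.3 0 -0.02 0 0 0 0; 0.3 0 -0.05 0 0 0 0; 0.3 0 -0.08 0 0 0 0; 0.3 0 -0.1 0 0 0 0; 0.3 0 -0.1 0 0 0 0"

```text
time_s: 3.85
tcp_pos: [0.5024, -0.1539, 0.179]
ee_rot: [[0.98, 0.007, -0.198], [0.198, -0.001, 0.98], [0.006, -1.0, -0.002]]
wrist_force: [0.3, -1.0, -0.0]
gripper_width: 0.459
```

```bash
python3 snap.py wrist w3
python3 - <<'E'
from h import *
from station import *
s=sense();print(s['joints'].round(1))
goal([0.47,-0.022,0.175],Rdown(np.pi/2),s)
E
```

```text
3.85 [ 0.5024 -0.1539  0.179 ] [ 0.3 -1.  -0. ] 0.4590146072875597
[  0.7  14.5 -17.6  -0.  -57.7 -79.3]
shift [-0.0045  0.002   0.1352] rot [ 0.0021 -1.3721  0.0022] n>= 9.2
```

View pics/w3.png

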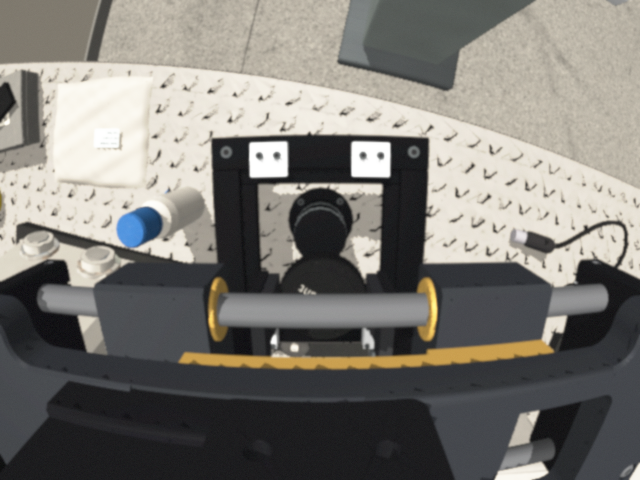

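move_arm:
  increments: "0.3 0 0 0.02 0 -0.14 0; 0.3 0 0 0.04 0 -0.28 0; 0.3 0 0 0.06 0 -0.42 0; 0.3 0 0 0.08 0 -0.56 0; 0.3 -0.002 0 0.1 0 -0.7 0; 0.3 -0.004 0 0.12 0 -0.84 0; 0.3 -0.0045 0 0.135 0 -0.98 0; 0.3 -0.0045 0 0.135 0 -1.12 0"

```text
time_s: 4.7
tcp_pos: [0.4681, -0.0212, 0.1744]
ee_rot: [[0.242, -0.003, -0.97], [0.97, -0.0, 0.242], [-0.001, -1.0, 0.003]]
wrist_force: [-0.2, -0.6, -0.1]
gripper_width: 0.464
```

Run:
```python
from h import *
from station import *
s=sense();print(s['joints'].round(1))
goal([0.47,-0.022,0.06],Rdown(np.pi/2),s)
```

```text
[ 17.3   9.4 -24.7  -0.1 -56.  -31.3]
shift [-0.0002  0.1144 -0.0025] rot [-0.0033 -0.2444 -0.0006] n>= 2.3
```

move_arm:
  increments: "0.3 0 0.03 -0.0025 0 -0.14 0; 0.3 0 0.07 -0.0025 0 -0.244 0; 0.3 0 0.105 -0.0025 0 -0.244 0; 0.3 0 0.115 -0.0025 0 -0.244 0; 0.3 0 0.115 -0.0025 0 -0.244 0"

```text
time_s: 5.2
tcp_pos: [0.4704, -0.0234, 0.0591]
ee_rot: [[0.008, -0.005, -1.0], [1.0, -0.002, 0.008], [-0.002, -1.0, 0.005]]
wrist_force: [0.6, 0.2, 0.2]
gripper_width: 0.463
```

```bash
python3 snap.py wrist w4;python3 snap.py side s4
python3 - <<'E'
from h import *
from station import *
s=sense();print(s['joints'].round(1))
goal([0.47,-0.022,0.004],Rdown(np.pi/2),s)
E
```

```text
5.2 [ 0.4704 -0.0234  0.0591] [0.6 0.2 0.2] 0.4626215225922028
5.25 [ 0.4719 -0.0231  0.0607] [ 0.4 -0.6  0.7] 0.4630093038447554
[ 17.   18.6 -32.5   0.  -38.9 -17.4]
shift [0.0008 0.0577 0.0029] rot [ 0.0012 -0.0076 -0.0001] n>= 1.2
```

View pics/s4.png

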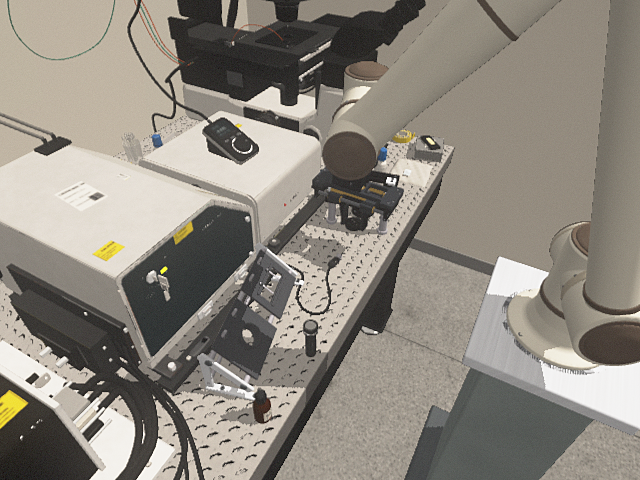

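View pics/w4.png

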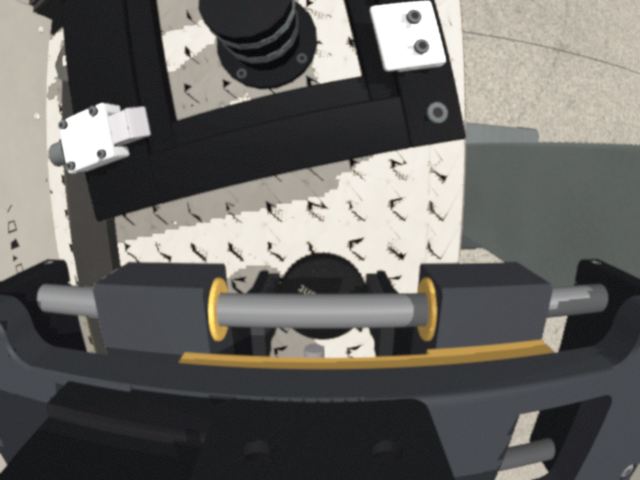

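move_arm:
  increments: "0.3 0 0.025 0.001 0 -0.007 0; 0.3 0 0.045 0.001 0 -0.007 0; 0.3 0 0.053 0.001 0 -0.007 0; 0.3 0 0.0565 0.001 0 -0.007 0; 0.3 0 0.0565 0.001 0 -0.007 0"

```text
time_s: 5.8
tcp_pos: [0.4718, -0.0227, 0.0053]
ee_rot: [[0.001, 0.002, -1.0], [1.0, 0.0, 0.001], [0.0, -1.0, -0.002]]
wrist_force: [0.1, -0.4, 0.4]
gripper_width: 0.456
```

move_arm:
  increments: "0.3 0 0.0015 0 0 0 0; 0.3 0 0.0025 0 0 0 0; 0.3 0 0.0025 0 0 0 0"

```text
time_s: 6.1
tcp_pos: [0.4717, -0.0227, 0.0028]
ee_rot: [[0.001, 0.002, -1.0], [1.0, 0.0, 0.001], [0.0, -1.0, -0.002]]
wrist_force: [-0.5, 0.7, 2.6]
gripper_width: 0.46
```

Touching (about 2 N). Release and rise.

move_arm:
  increments: "-0.1 0 0 0 0 0 0; -0.3 0 0 0 0 0 0; -0.3 0 0 0 0 0 0; -0.3 0 -0.02 0 0 0 0; -0.3 0 -0.06 0 0 0 0; -0.3 0 -0.11 0 0 0 0; -0.3 0 -0.15 0 0 0 0; -0.3 0 -0.18 0 0 0 0"

```text
time_s: 6.9
tcp_pos: [0.4715, -0.0229, 0.1849]
ee_rot: [[0.001, 0.003, -1.0], [1.0, 0.001, 0.001], [0.001, -1.0, -0.003]]
wrist_force: [0.3, 0.5, -1.0]
gripper_width: 0.649
```

```bash
python3 snap.py wrist w5
python3 - <<'E'
from h import *
from station import *
s=sense();print(s['joints'].round(1))
goal([0.43,0.25,0.33],Rdown(0),s)
E
```

```text
6.9 [ 0.4715 -0.0229  0.1849] [ 0.3  0.5 -1. ] 0.6493371341641055
[ 17.    8.7 -23.3   0.2 -57.3 -17.1]
shift [ 0.2729 -0.1408  0.0425] rot [0.0086 1.5712 0.0106] n>= 10.5
```

View pics/w5.png

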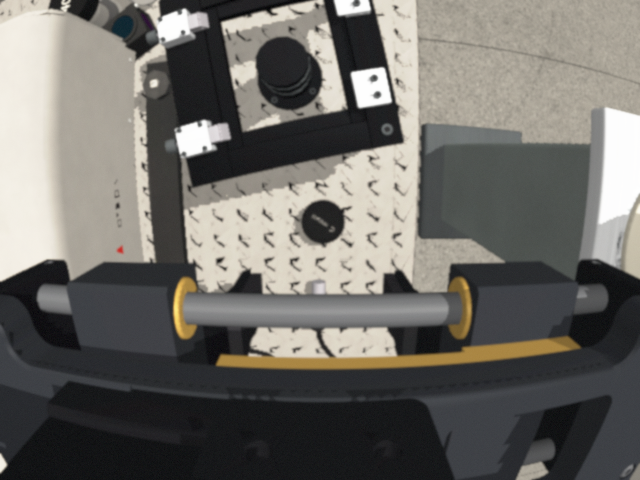

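move_arm:
  increments: "-1 0.02 -0.03 0.005 0 0.14 0; -1 0.05 -0.06 0.01 0 0.28 0; -1 0.08 -0.09 0.02 0 0.42 0; -1 0.11 -0.12 0.03 0 0.56 0; -1 0.14 -0.14 0.04 0 0.7 0; -1 0.17 -0.14 0.045 0 0.84 0; -1 0.2 -0.14 0.05 0 0.98 0; -1 0.23 -0.14 0.05 0 1.12 0"

```text
time_s: 7.75
tcp_pos: [0.4203, 0.2082, 0.322]
ee_rot: [[0.903, -0.0, -0.43], [0.43, 0.0, 0.903], [-0.0, -1.0, 0.0]]
wrist_force: [0.5, 0.5, 0.1]
gripper_width: 1.001
```

Run:
```python
from h import *
from station import *
s=sense();print(s['joints'].round(1))
goal([0.42,0.25,0.33],Rdown(0),s)
```

```text
[  46.3    3.1  -10.1   -0.   -76.8 -110.8]
shift [ 0.0178 -0.008   0.0379] rot [-5.000e-04  4.445e-01 -1.000e-04] n>= 3.0
```

move_arm:
  increments: "-1 0.01 -0.008 0.02 0 0.14 0; -1 0.018 -0.008 0.038 0 0.28 0; -1 0.018 -0.008 0.038 0 0.42 0; -1 0.018 -0.008 0.038 0 0.4445 0; -1 0.018 -0.008 0.038 0 0.4445 0"

```text
time_s: 8.25
tcp_pos: [0.4207, 0.2489, 0.3296]
ee_rot: [[1.0, -0.001, -0.007], [0.007, -0.001, 1.0], [-0.001, -1.0, -0.001]]
wrist_force: [-0.5, 0.3, 0.4]
gripper_width: 1.0
```

```bash
python3 snap.py wrist w6
```

```text
8.25 [0.4207 0.2489 0.3296] [-0.5  0.3  0.4] 0.9999968922444291
```

View pics/w6.png

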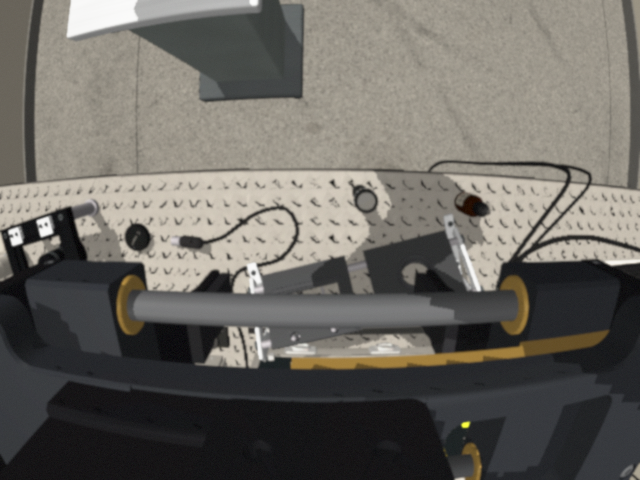

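Run:
```python
from h import *
def plane(f,polys,excl):
    im,d,p=load(f)
    for nm,poly in polys.items():
        m=np.zeros(d.shape,np.uint8);cv2.fillPoly(m,[np.int32(poly)],1);m=cv2.erode(m,np.ones((5,5)))
        if nm in excl: cv2.circle(m,*excl[nm],0,-1)
        v,u=np.nonzero(m);P=np.array([pt(a,b,d[b,a],p) for a,b in zip(u,v) if d[b,a]>0])
        for _ in range(5):
            c=P.mean(0);n=np.linalg.svd(P-c)[2][2];e=(P-c)@n;P=P[abs(e)<max(.003,2*abs(e).std())] if _<4 else P
        n*=np.sign(n[2]);print(nm,len(P),c.round(4),n.round(4),"tilt",np.degrees(np.arccos(n[2])).round(1),"yaw",np.degrees(np.arctan2(-n[1],-n[0])).round(1),"rms",e.std())
        for u,v in poly:
            w=ray(u,v,p);print("  ",(p['xyz']+w*((c-p['xyz'])@n)/(w@n)).round(4))
S=lambda q:[(190+a/2,130+b/2) for a,b in q]
plane("pics/side0.npz",{"dish":S([(93,343),(172,383),(133,497),(48,453)]),"slide":S([(140,237),(218,298),(178,376),(103,313)])},{"dish":((248,337),14),"slide":((268,283),14)})
q=lambda a,b,s,o:(o[0]+a/s,o[1]+b/s)
S=lambda Q:[(180+a/2.857,170+b/2.857) for a,b in Q]
plane("pics/scene0.npz",{"dish":S([(52,292),(154,236),(216,327),(126,391)])},{"dish":((228,277),11)})
im,d,p=load("pics/side0.npz")
for u,v in[(190,270),(160,260),(230,230),(300,160),(180,80)]:print(pt(u,v,d[v,u],p).round(3))
```

```text
dish 1605 [0.5002 0.3708 0.0677] [-0.6476 -0.1717  0.7424] tilt 42.1 yaw 14.8 rms 0.0010605127891725166
   [0.5474 0.3261 0.0986]
   [0.4878 0.291  0.0385]
   [0.4528 0.4096 0.0354]
   [0.5126 0.437  0.0939]
slide 952 [0.535  0.2307 0.066 ] [-0.6459 -0.1724  0.7437] tilt 42.0 yaw 14.9 rms 0.0011952504076490646
   [0.5876 0.1887 0.1019]
   [0.5101 0.1643 0.029 ]
   [0.4881 0.2798 0.0366]
   [0.5592 0.2935 0.1016]
dish 775 [0.5013 0.3662 0.0662] [-0.651  -0.1669  0.7405] tilt 42.2 yaw 14.4 rms 0.0014136082853109843
   [0.5246 0.4242 0.0998]
   [0.5487 0.3146 0.0962]
   [0.48   0.3027 0.0331]
   [0.4543 0.4064 0.0339]
[0.622 0.349 0.163]
[0.622 0.402 0.232]
[0.62  0.235 0.172]
[ 0.657 -0.097  0.14 ]
[ 1.477 -0.563  0.014]
```

Run:
```python
from h import *
from station import *
s=sense();print(s['joints'].round(1))
R=Rdown(np.radians(14.8),np.radians(36));a=R[:,1]
g=np.array([.497,.365,.072])-a*.16;print(g);goal(g,R,s)
```

```text
[  49.7    5.    -6.9   -0.   -78.1 -139.3]
[0.40607448 0.34097644 0.20144272]
shift [-0.014   0.1283  0.0924] rot [ 0.0793 -0.2427 -0.6255] n>= 4.5
```

move_arm:
  increments: "-1 -0.002 0.02 0.02 0.015 -0.048 -0.125; -1 -0.004 0.045 0.04 0.031 -0.097 -0.25; -1 -0.008 0.075 0.06 0.047 -0.145 -0.375; -1 -0.012 0.105 0.08 0.063 -0.194 -0.5; -1 -0.014 0.128 0.092 0.079 -0.243 -0.6255; -1 -0.014 0.128 0.092 0.079 -0.243 -0.6255; -1 -0.014 0.128 0.092 0.079 -0.243 -0.6255"

```text
time_s: 9.0
tcp_pos: [0.4252, 0.3295, 0.2415]
ee_rot: [[0.816, 0.507, -0.278], [0.237, 0.146, 0.961], [0.527, -0.85, -0.001]]
wrist_force: [0.9, 0.5, 0.0]
gripper_width: 0.999
```

```bash
python3 snap.py wrist w7
```

```text
9.0 [0.4252 0.3295 0.2415] [0.9 0.5 0. ] 0.9992887963399492
```

View pics/w7.png

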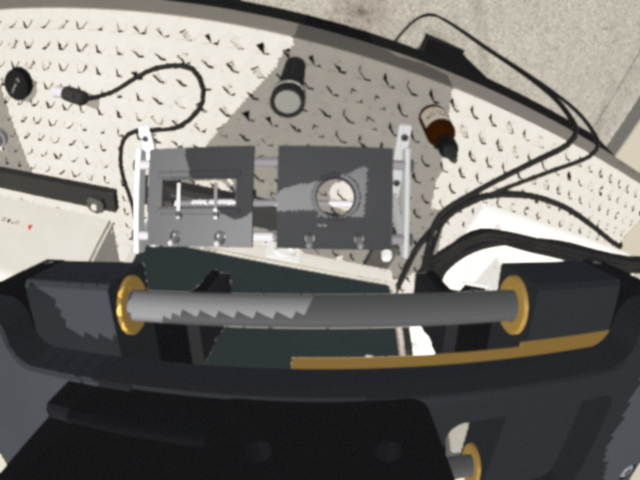

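Run:
```python
from h import *
from station import *
im,d,p=load("pics/w7.npz")
c=im[130:265,125:425,::-1];cv2.imwrite("pics/w7c.png",cv2.resize(c,None,fx=2.66,fy=2.66,interpolation=2))
def P(u,v):
    w=wray(u,v,p);return p['xyz']+w*d[v,u]/(w@p['orientation'][:,2])
X=np.array([P(u,v) for u in range(282,390) for v in range(153,232) if np.hypot(u-337,v-197)>32])
c=X.mean(0)
for _ in range(5):
    c=X.mean(0);n=np.linalg.svd(X-c)[2][2];e=(X-c)@n;X=X[abs(e)<.004]
n*=np.sign(n[2]);print(c,n,np.degrees(np.arccos(n[2])),np.degrees(np.arctan2(-n[1],-n[0])),len(X),e.std())
Q=[]
for u,v in[(278,149),(392,147),(395,246.5),(280,248)]:
    w=wray(u,v,p);Q.append(p['xyz']+w*((c-p['xyz'])@n)/(w@n));print(Q[-1].round(4))
Q=np.array(Q);print(Q.mean(0),np.linalg.norm(np.diff(Q,axis=0),axis=1))
s=sense();print(s['tcp_pos'],s['joints'].round(1),s['joint_velocities'].round(2))
```

```text
[0.49452636 0.36022266 0.05935223] [-0.67487153 -0.1771682   0.71635176] 44.24590935349763 14.709449411017347 985 0.000740137213671864
[0.4842 0.3022 0.0353]
[0.4523 0.4093 0.0317]
[0.5192 0.4308 0.1   ]
[0.5497 0.3238 0.1023]
[0.50135813 0.36653022 0.06734839] [0.11176387 0.09798472 0.11122433]
[0.42554471 0.33051285 0.24221875] [ 6.160e+01  1.000e-01 -4.670e+01  5.040e+01 -2.920e+01 -1.774e+02] [ 0.29  0.31  1.58  0.09  0.56 -0.11]
```

View pics/w7c.png

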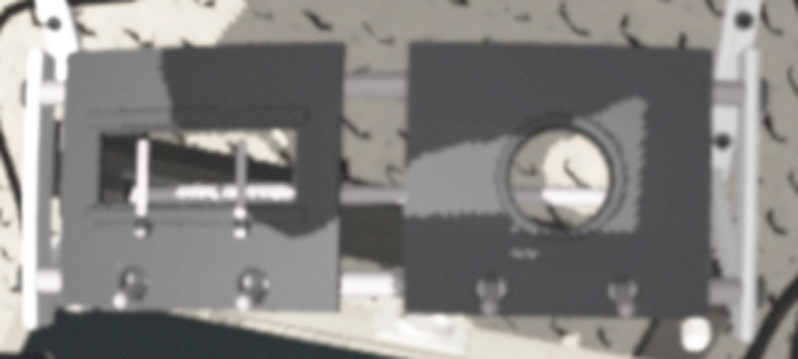

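move_arm:
  increments: "-1 0 0 0 0 -0.14 0; -1 0 0 0 0 -0.28 0; -1 0 0 0 0 -0.42 0; -1 0 0 0 0 -0.56 0; -1 0 0 0 0 -0.7 0; -1 0 0 0 0 -0.84 0; -1 0 0 0 0 -0.98 0; -1 0 0 0 0 -1.12 0"

```text
time_s: 9.85
tcp_pos: [0.4257, 0.3316, 0.2426]
ee_rot: [[0.1, 0.508, -0.856], [0.968, 0.148, 0.201], [0.229, -0.849, -0.477]]
wrist_force: [-0.2, 0.0, 0.4]
gripper_width: 1.002
```

```bash
cat >> h.py <<'E'
def flip(R): return R@np.diag([-1,1,-1])
def plan(p,R,s,n):
    """interpolated rows text-free: print shift/rot; rot interpolation is along the geodesic"""
    goal(p,R,s)
E
python3 - <<'E'
from h import *
from station import *
s=sense();print(s['tcp_pos'],s['joints'].round(1))
R=flip(Rdown(np.radians(14.8),np.radians(26)));a=R[:,1]
n=np.array([-.66,-.174,.731]);n/=np.linalg.norm(n);m=np.array([.501,.3664,.067])+.007*n;print("mid",m)
g=m-a*.14;print(g);goal(g,R,s)
E
```

```text
[0.42567611 0.33157983 0.24255913] [ 6.160e+01  1.000e-01 -4.660e+01  5.040e+01 -2.920e+01 -1.129e+02]
mid [0.49638055 0.36518214 0.07211639]
[0.4370447  0.34950494 0.19794756]
shift [0.0083 0.0463 0.0151] rot [ 0.1119 -1.9935 -0.0525] n>= 13.3
```

move_arm:
  increments: "-1 0.001 0.006 0.002 0.008 -0.142 -0.004; -1 0.002 0.012 0.004 0.016 -0.284 -0.008; -1 0.003 0.018 0.006 0.024 -0.426 -0.011; -1 0.004 0.024 0.008 0.032 -0.568 -0.015; -1 0.005 0.028 0.009 0.04 -0.71 -0.019; -1 0.006 0.032 0.01 0.048 -0.852 -0.022; -1 0.007 0.038 0.012 0.056 -0.994 -0.026; -1 0.008 0.042 0.014 0.064 -1.136 -0.03"

```text
time_s: 10.65
tcp_pos: [0.436, 0.3485, 0.2016]
ee_rot: [[-0.762, 0.449, -0.468], [0.581, 0.153, -0.799], [-0.287, -0.881, -0.377]]
wrist_force: [0.4, -0.8, -0.0]
gripper_width: 1.0
```

Run:
```python
from h import *
from station import *
s=sense();print(s['tcp_pos'],s['joints'].round(1))
R=flip(Rdown(np.radians(14.8),np.radians(26)));a=R[:,1]
m=np.array([.4964,.3652,.0721])
g=m-a*.14;goal(g,R,s)
```

```text
[0.43600883 0.34845161 0.20163953] [ 59.9   5.3 -45.5  48.  -24.8 -45.5]
shift [0.0009 0.0039 0.    ] rot [ 0.0478 -0.8574 -0.0223] n>= 5.7
```

```bash
cat > kin.py <<'E'
from h import *
from scipy.optimize import least_squares
def fkR(q,s4,s6,c6):
    q=np.radians(q);phi=q[1]-q[2]
    B=Ro.from_euler('z',q[0])*Ro.from_euler('y',phi)   # X=f
    B=B*Ro.from_euler('x',s4*q[3])*Ro.from_euler('y',-q[4])
    B=B*Ro.from_euler('x',s6*q[5]+c6)
    M=B.as_matrix() # X = tool y dir
    return M
def fk(q,par,s4=1,s6=-1,c6=0.):
    a,dy,h,L2,L3,e,Lt=par;M=fkR(q,s4,s6,c6)
    j1,j2,j3=np.radians(q[:3]);phi=j2-j3
    w=np.array([a+L2*np.sin(j2)+L3*np.cos(phi)+e*np.sin(phi),dy,h+L2*np.cos(j2)-L3*np.sin(phi)+e*np.cos(phi)])
    w=Ro.from_euler('z',j1).apply(w);return w+M[:,0]*Lt,M
D=[([-59.84,22.09,.38,-.03,-68.41,-14.82],[.16525,-.60214,.22148]),([-27.7,5.2,-6.6,0,-78.2,-62.2],[.3366,-.3575,.3306]),
([.7,14.5,-17.6,0,-57.7,-79.3],[.5024,-.1539,.179]),([17.3,9.4,-24.7,-.1,-56,-31.3],[.4681,-.0212,.1744]),
([17,18.6,-32.5,0,-38.9,-17.4],[.4719,-.0231,.0607]),([17,8.7,-23.3,.2,-57.3,-17.1],[.4715,-.0229,.1849]),
([46.3,3.1,-10.1,0,-76.8,-110.8],[.4203,.2082,.322]),([49.7,5,-6.9,0,-78.1,-139.3],[.4207,.2489,.3296]),
([61.6,.1,-46.6,50.4,-29.2,-112.9],[.42568,.33158,.24256]),([59.9,5.3,-45.5,48,-24.8,-45.5],[.43601,.34845,.20164])]
if __name__=="__main__":
    for s4 in(1,-1):
        r=least_squares(lambda x:np.concatenate([fk(q,x,s4)[0]-t for q,t in D]),[.1,-.2,.3,.4,.4,0,.2]);print(s4,r.x.round(4),np.sqrt(2*r.cost/30))
        print((r.fun.reshape(-1,3)*1e3).round(1)[-3:])
        M=fkR(D[-1][0],s4,-1,0);print(M.round(3))
E
python3 kin.py
```

```text
1 [ 0.172  -0.1778  0.0914  0.3037  0.2519  0.0874  0.1166] 0.03701976638546501
[[ 14.3 -10.9 -18.8]
 [-92.7   2.5 -69.9]
 [-78.7 -14.1 -50.6]]
[[-0.091  0.476  0.875]
 [ 0.465  0.797 -0.386]
 [-0.881  0.371 -0.294]]
-1 [ 0.1132 -0.1484  0.2293  0.4286  0.311   0.0371  0.3114] 0.024016696925412723
[[ -8.4   7.9 -12.5]
 [ 31.4 -44.2 -49.8]
 [ 21.6 -48.4 -37.4]]
[[ 0.448 -0.761  0.468]
 [ 0.152  0.581  0.799]
 [-0.881 -0.287  0.376]]
```

```bash
cat > kin2.py <<'E'
from kin import *
def fk2(q,par):
    a,dy,h,L2,L3,e,Lt,oy,ox,j2o,sc=par;Q=np.radians(q);phi=Q[1]-Q[2]
    r1=Ro.from_euler('z',Q[0]);rf=r1*Ro.from_euler('y',phi);r4=rf*Ro.from_euler('x',-Q[3]);r5=r4*Ro.from_euler('y',-Q[4]);r6=r5*Ro.from_euler('x',-Q[5])
    p=r1.apply([a,dy,h])+(r1*Ro.from_euler('y',Q[1]+j2o)).apply([0,0,L2])+rf.apply([L3,0,e])+r4.apply([0,oy,0])+r5.apply([Lt,0,ox])
    M=r6.as_matrix();return p,np.c_[M[:,1],M[:,0],-M[:,2]]
x0=[0,0,.3,.45,.4,0,.25,0.0,0.0,0,0]
res=None
import itertools
for L2,L3,Lt,oy in itertools.product((.35,.5),(.35,.5),(.15,.3),(-.15,.15)):
    r=least_squares(lambda x:np.concatenate([fk2(q,x)[0]-t for q,t in D]+[1e-4*np.array(x)]),[0,0,.3,L2,L3,0,Lt,oy,0,0,0])
    if res is None or r.cost<res.cost:res=r
PAR=res.x
if __name__=="__main__":
    print(PAR.round(4));print((res.fun[:30].reshape(-1,3)*1e3).round(1))
E
python3 kin2.py
```

```text
[ 0.0132  0.0081  0.1446  0.5683  0.4252 -0.0013  0.2926 -0.1679 -0.011
 -0.0102  0.    ]
[[ 0.4 -0.7  0.7]
 [-0.2  0.4 -0.4]
 [-1.1  0.2 -2.5]
 [-0.6 -0.2 -0.5]
 [-0.6  0.   0. ]
 [ 2.2 -0.3  3.7]
 [-0.2  0.1 -0.6]
 [-0.2 -0.1  0. ]
 [-0.5  0.1  0.1]
 [ 0.5  0.1 -0.5]]
```

```bash
cat >> kin2.py <<'E'
lo=np.array([-179.83,-69.29,-61.27,-181.25,-171.15,-177.46]);hi=np.array([179.83,118.12,80.66,117.63,-9.14,177.46])
def ik(p,R,q0):
    def f(q):
        P,M=fk2(q,PAR);return np.r_[(P-p)*10,Ro.from_matrix(M.T@R).as_rotvec()]
    r=least_squares(f,np.clip(q0,lo+.1,hi-.1),bounds=(lo,hi),x_scale=50.);return r.x,np.linalg.norm(r.fun)
E
python3 - <<'E'
from kin2 import *
m=np.array([.4964,.3652,.0721]);n=np.array([-.66,-.174,.731]);n/=np.linalg.norm(n)
q0=np.array([59.9,5.3,-45.5,48,-24.8,10])
for t in(15,20,26,32,42):
    R=flip(Rdown(np.radians(14.8),np.radians(t)));a=R[:,1]
    for back in(.14,.06,-.004):
        q,e=ik(m-a*back,R,q0);print(t,back,q.round(1),round(e,4))
E
```

```text
15 0.14 [ 58.6  12.2 -22.7  14.7 -45.1  36.7] 0.0
15 0.06 [ 56.8  18.5 -27.5  18.  -34.   33.9] 0.0
15 -0.004 [ 55.1  24.3 -31.1  23.5 -24.9  29.2] 0.0
20 0.14 [ 60.9   9.6 -30.9  23.7 -37.8  26.6] 0.0
20 0.06 [ 57.3  16.5 -36.5  32.4 -25.5  19.5] 0.0
20 -0.004 [ 50.9  22.2 -43.2  55.2 -14.2   1.3] 0.0
26 0.14 [ 61.6   6.8 -42.   41.1 -29.1   9. ] 0.0
26 0.06 [ 49.6  14.  -49.5  72.4 -15.2 -13.7] 0.0
26 -0.004 [ 33.   20.8 -49.2 117.6  -9.2 -44.5] 0.01
32 0.14 [ 55.8   4.5 -53.1  71.4 -21.5 -16.5] 0.0
32 0.06 [ 35.6  13.1 -53.3 117.6 -12.6 -46.2] 0.0148
32 -0.004 [ 35.2  21.1 -49.8 117.6 -14.3 -46.8] 0.0872
42 0.14 [ 42.1   3.8 -60.3 117.6 -21.6 -51.1] 0.0445
42 0.06 [ 40.5  14.5 -55.5 117.6 -23.4 -51.9] 0.1455
42 -0.004 [ 39.2  22.5 -51.1 117.6 -24.4 -52.1] 0.2082
```

Run:
```python
from kin2 import *
rng=np.random.default_rng(0)
m=np.array([.4964,.3652,.0721])
for t in(10,20,32,42):
  R=flip(Rdown(np.radians(14.8),np.radians(t)));a=R[:,1];S=[]
  for k in range(60):
    q0=rng.uniform(lo,hi);q0[0]=rng.uniform(-20,120);q0[1]=rng.uniform(-10,60)
    q,e=ik(m+a*.004,R,q0)
    if e<1e-3 and not any(np.abs(q-s).max()<2 for s in S):S.append(q);print(t,q.round(1))
```

```text
10 [ 54.3  25.9 -23.3  11.5 -33.6  41.3]
20 [ 50.9  22.2 -43.2  55.2 -14.2   1.3]
```

Run:
```python
from kin2 import *
m=np.array([.4964,.3652,.0721]);n=np.array([-.66,-.174,.731]);n/=np.linalg.norm(n)
q0=np.array([57,15,-25,15,-40,-145])
R=Rdown(np.radians(14.8),np.radians(15));a=R[:,1]
for back in(.14,.06,.0):
    q,e=ik(m-a*back,R,q0);print(back,q.round(1),round(e,4))
c=np.cos(np.radians(42));s=np.sin(np.radians(42))
up=np.array([s*np.cos(.258),0,0])
xr=np.array([np.cos(.258)*c,np.sin(.258)*c,s]);peg=np.cos(np.radians(15))*n+np.sin(np.radians(15))*xr
for k in(.03,.08):
    q,e=ik(m+peg*k,R,q0);print("peg",k,q.round(1),e)
for t in(-10,-17):
  for z in(.09,.2,.3):
    q,e=ik(np.array([.5,-.155,z]),Rdown(.2,np.radians(t)),[5,15,-20,0,-70,-80]);print(t,z,q.round(1),round(e,4))
# height map near the stage
for f in("scene0","side0"):
    im,d,p=load(f"pics/{f}.npz");v,u=np.nonzero(d>0);dd=d[v,u]
    C=np.c_[(u-p['cx'])/p['fx']*dd,(v-p['cy'])/p['fy']*dd,dd]@p['orientation'].T+p['xyz']
    print(f)
    for x0 in np.arange(.54,.8,.04):
        print(round(x0,2),[ (lambda k:round(float(np.percentile(k,98)),2) if len(k)>3 else None)(C[(C[:,0]>=x0)&(C[:,0]<x0+.04)&(C[:,1]>=y0)&(C[:,1]<y0+.06)][:,2]) for y0 in np.arange(-.35,.15,.06)])
```

```text
0.14 [  58.6   12.2  -22.7   14.7  -45.1 -143.3] 0.0
0.06 [  56.8   18.5  -27.5   18.   -34.  -146.1] 0.0
0.0 [  55.2   23.9  -30.9   23.   -25.5 -150.4] 0.0
peg 0.03 [  56.5   20.9  -30.3   20.7  -29.1 -149. ] 2.4256687259522517e-11
peg 0.08 [  58.5   16.   -29.2   18.1  -35.2 -147.7] 6.741740204202267e-11
-10 0.09 [  1.6  24.5 -18.7   2.  -56.6 -81.4] 0.0
-10 0.2 [  1.6  17.8 -10.9   1.8 -71.1 -80.8] 0.0
-10 0.3 [  1.6  14.1  -1.5   1.7 -84.2 -80.4] 0.0
-17 0.09 [  2.2  27.7 -15.2   3.  -63.9 -82.4] 0.0
-17 0.2 [  2.1  21.2  -7.7   2.8 -77.9 -81.7] 0.0
-17 0.3 [  2.1  17.5   1.4   2.7 -90.7 -81. ] 0.0
scene0
0.54 [0.43, 0.01, 0.09, 0.08, 0.09, 0.0, 0.0, 0.01, 0.09]
0.58 [0.4, -0.84, 0.1, 0.08, 0.08, 0.01, 0.02, 0.02, 0.18]
0.62 [0.4, 0.09, 0.14, 0.14, 0.14, 0.14, 0.14, 0.14, 0.19]
0.66 [0.37, 0.09, 0.15, 0.15, 0.15, 0.15, 0.15, 0.15, -0.84]
0.7 [0.3, 0.32, 0.34, 0.35, 0.15, 0.15, 0.15, 0.15, -0.84]
0.74 [0.46, 0.32, 0.34, 0.34, 0.18, 0.19, 0.18, 0.15, -0.84]
0.78 [0.61, 0.44, 0.34, 0.34, 0.21, 0.21, 0.2, 0.15, 0.16]
side0
0.54 [0.44, 0.02, 0.1, 0.08, 0.1, 0.0, 0.0, 0.01, 0.09]
0.58 [0.41, None, 0.1, 0.08, 0.09, 0.02, 0.02, 0.03, 0.17]
0.62 [0.4, 0.09, 0.14, 0.14, 0.14, 0.14, 0.14, 0.14, 0.2]
0.66 [0.39, 0.09, 0.15, 0.15, 0.15, 0.15, 0.15, 0.15, 0.2]
0.7 [0.31, 0.32, 0.35, 0.35, 0.15, 0.15, 0.15, 0.15, 0.2]
0.74 [0.32, 0.32, 0.34, 0.34, 0.19, 0.2, 0.18, 0.15, 0.2]
0.78 [0.43, 0.44, 0.34, 0.34, 0.21, 0.21, 0.2, 0.15, 0.2]
```

Run:
```python
from h import *
from station import *
s=sense()
R=Rdown(np.radians(14.8),np.radians(15));a=R[:,1]
m=np.array([.4964,.3652,.0721]);g=m-a*.14;print(g);goal(g,R,s)
```

```text
[0.46136748 0.35594401 0.20732962]
shift [-0.0166  0.0075 -0.02  ] rot [0.2464 2.2746 0.1583] n>= 15.3
```

move_arm:
  increments: "-1 -0.001 0 -0.001 0.0152 0.14 0.0097; -1 -0.002 0 -0.002 0.0303 0.28 0.0195; -1 -0.003 0 -0.003 0.0455 0.42 0.0292; -1 -0.004 0 -0.004 0.0607 0.56 0.039; -1 -0.005 0 -0.005 0.0758 0.7 0.0487; -1 -0.006 0 -0.006 0.091 0.84 0.0585; -1 -0.007 0 -0.007 0.1062 0.98 0.0682; -1 -0.008 0 -0.008 0.1213 1.12 0.078"

```text
time_s: 11.45
tcp_pos: [0.445, 0.3505, 0.2068]
ee_rot: [[0.152, 0.38, -0.913], [0.982, 0.042, 0.181], [0.108, -0.924, -0.367]]
wrist_force: [-0.5, 0.2, -0.2]
gripper_width: 1.0
```

Run:
```python
from h import *
from station import *
s=sense();print(s['joints'].round(1))
R=Rdown(np.radians(14.8),np.radians(15));a=R[:,1]
m=np.array([.4964,.3652,.0721]);g=m-a*.14;print(g);goal(g,R,s)
```

```text
[ 62.7   8.9 -34.4  31.  -38.1 -95.9]
[0.46136748 0.35594401 0.20732962]
shift [ 0.0079  0.0059 -0.0141] rot [0.1222 1.1438 0.0799] n>= 7.7
```

move_arm:
  increments: "-1 0.001 0.001 -0.002 0.0153 0.143 0.01; -1 0.002 0.002 -0.004 0.0306 0.286 0.02; -1 0.003 0.003 -0.006 0.0458 0.429 0.03; -1 0.004 0.004 -0.008 0.0611 0.572 0.04; -1 0.005 0.005 -0.01 0.0764 0.715 0.05; -1 0.006 0.006 -0.012 0.0917 0.858 0.06; -1 0.008 0.006 -0.014 0.107 1.001 0.07; -1 0.008 0.006 -0.014 0.122 1.144 0.08"

```text
time_s: 12.25
tcp_pos: [0.4613, 0.3568, 0.2072]
ee_rot: [[0.934, 0.25, -0.256], [0.247, 0.067, 0.967], [0.259, -0.966, 0.0]]
wrist_force: [-0.4, -0.0, -1.2]
gripper_width: 1.002
```

```bash
python3 snap.py wrist w8
python3 - <<'E'
from h import *
from station import *
s=sense();print(s['joints'].round(1))
R=Rdown(np.radians(14.8),np.radians(15));a=R[:,1]
m=np.array([.4964,.3652,.0721]);g=m-a*.14;print(g);goal(g,R,s)
E
```

```text
12.25 [0.4613 0.3568 0.2072] [-0.4 -0.  -1.2] 1.0015608593525644
[  58.7   12.1  -23.    14.7  -44.9 -143.7]
[0.46136748 0.35594401 0.20732962]
shift [-0.0003 -0.     -0.0007] rot [-0.0012 -0.0044 -0.0001] n>= 0.0
```

View pics/w8.png

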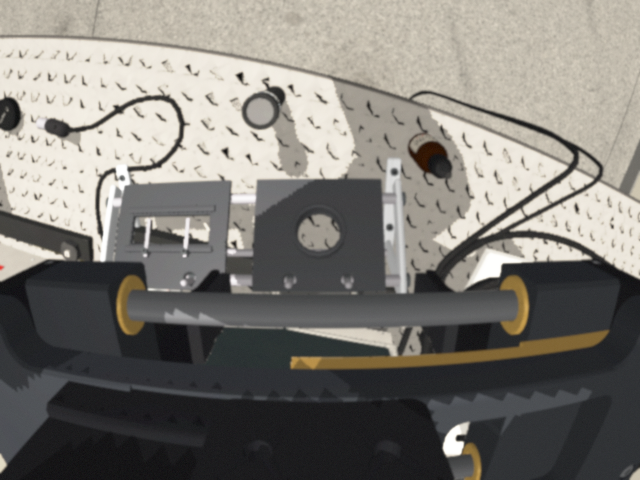

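```bash
cat >> h.py <<'E'
def wproj(X,p):
    c=p['orientation'].T@(np.asarray(X)-p['xyz']);t=np.arctan2(np.hypot(c[0],c[1]),c[2]);k=p['fx']*t/np.hypot(c[0],c[1]);return np.array([p['cx']+c[0]*k,p['cy']+c[1]*k])
def rackR(tilt=np.radians(42),yaw=np.radians(14.8)):
    f=np.array([np.cos(yaw),np.sin(yaw),0]);z=np.array([0,0,1.])
    x=f*np.cos(tilt)+z*np.sin(tilt);n=-f*np.sin(tilt)+z*np.cos(tilt);return np.c_[x,np.cross(n,x),n]
E
python3 - <<'E'
from h import *
im,d,p=load("pics/w8.npz")
RR=rackR();c0=np.array([.5010,.3664,.067])
v=im[:,:,::-1].copy();big=cv2.resize(v[165:300,240:400],None,fx=4.5,fy=4.5,interpolation=2)
def dr(X,col):
    q=(wproj(c0+RR@np.array(X)/1e3,p)-[240,165]+.5)*4.5-.5;cv2.circle(big,tuple(int(i) for i in q),2,col,-1)
for x in(-50,50):
    for y in(-56,56): dr((x,y,0),(0,0,255))
for t in np.arange(0,6.28,.3):
    dr((23*np.cos(t),23*np.sin(t),14),(0,255,0));dr((18.5*np.cos(t),18.5*np.sin(t),14),(0,255,255))
for y in(-24,24):dr((40,y,0),(255,0,255))
cv2.imwrite("pics/w8c.png",big)
E
```

```text
(no output)
```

View pics/w8c.png

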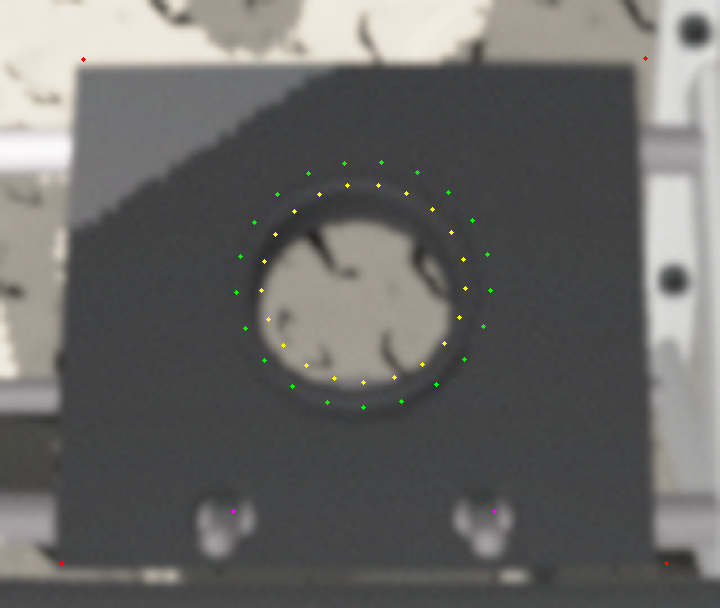

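Run:
```python
from h import *
from station import *
s=sense()
R=Rdown(np.radians(14.8),np.radians(15));a=R[:,1]
T=np.array([.5013,.3652,.066])+.0065*rackR()[:,2];print(T)
goal(T-.03*a,R,s);goal(T,R,s)
```

```text
[0.49709495 0.36408898 0.07083044]
shift [-0.0002  0.1113 -0.0021] rot [-0.0012 -0.0044 -0.0001] n>= 2.2
shift [-0.0002  0.1413 -0.0021] rot [-0.0012 -0.0044 -0.0001] n>= 2.8
```

move_arm:
  increments: "-1 0 0.03 -0.001 0 -0.004 0; -1 0 0.07 -0.002 0 -0.004 0; -1 0 0.1 -0.002 0 -0.004 0; -1 0 0.118 -0.002 0 -0.004 0; -1 0 0.128 -0.002 0 -0.004 0; -1 0 0.135 -0.002 0 -0.004 0; -1 0 0.135 -0.002 0 -0.004 0; -1 0 0.135 -0.002 0 -0.004 0"

```text
time_s: 13.1
tcp_pos: [0.4954, 0.3621, 0.0764]
ee_rot: [[0.93, 0.252, -0.268], [0.26, 0.064, 0.964], [0.26, -0.966, -0.006]]
wrist_force: [-0.0, 0.3, 0.2]
gripper_width: 1.001
```

```bash
python3 snap.py wrist w9;  python3 snap.py side s9;python3 - <<'E'
from h import *
from station import *
s=sense()
R=Rdown(np.radians(14.8),np.radians(15))
goal([0.49709,0.36409,0.07083],R,s)
im,d,p=load("pics/s9.npz");cv2.imwrite("pics/s9c.png",cv2.resize(im[200:440,180:420,::-1],None,fx=2.5,fy=2.5))
E
```

```text
13.1 [0.4954 0.3621 0.0764] [-0.   0.3  0.2] 1.0010378721698117
13.15 [0.4954 0.3622 0.0765] [0.1 0.8 0.5] 0.9992896625969205
shift [0.0007 0.0061 0.0015] rot [0.0025 0.0137 0.0015] n>= 0.1
```

View pics/w9.png

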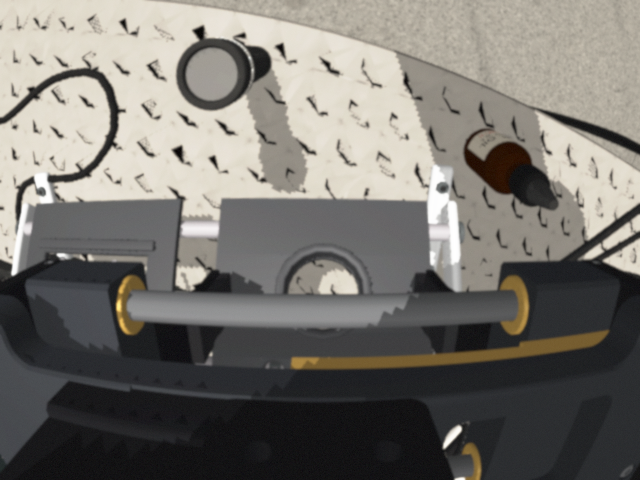

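View pics/s9c.png

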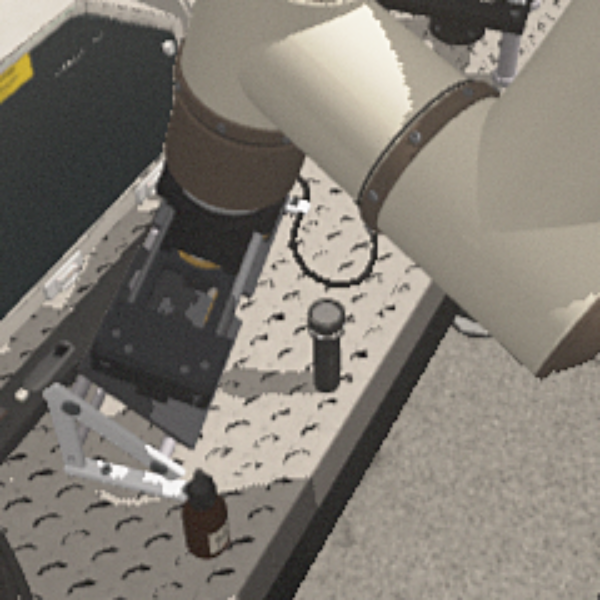

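move_arm:
  increments: "-1 0.0005 0.003 0.0015 0.002 0.012 0; -1 0.0005 0.006 0.0015 0.002 0.012 0; -1 0.0005 0.006 0.0015 0.002 0.012 0; -1 0.0005 0.006 0.0015 0.002 0.012 0"

```text
time_s: 13.6
tcp_pos: [0.4965, 0.3633, 0.0694]
ee_rot: [[0.934, 0.25, -0.257], [0.249, 0.064, 0.967], [0.258, -0.966, -0.003]]
wrist_force: [-0.5, -1.7, -0.2]
gripper_width: 1.005
```

No contact yet. Close on the collar.

move_arm:
  increments: "-0.4 0 0 0 0 0 0; 0 0 0 0 0 0 0; 0.2 0 0 0 0 0 0; 0.2 0 0 0 0 0 0; 0.2 0 0 0 0 0 0"

```text
time_s: 14.1
tcp_pos: [0.4966, 0.3634, 0.0696]
ee_rot: [[0.933, 0.251, -0.257], [0.248, 0.064, 0.967], [0.259, -0.966, -0.002]]
wrist_force: [0.6, 0.3, -0.1]
gripper_width: 0.631
```

Run:
```python
from h import *
from station import *
s=sense();print(s['wrist_force'],s['gripper_width']*87)
n=rackR()[:,2];x=rackR()[:,0];peg=np.cos(np.radians(15))*n+np.sin(np.radians(15))*x
print("peg tool",(s['ee_rot'].T@peg).round(4), "n tool",(s['ee_rot'].T@n).round(4))
```

```text
[ 0.57710532  0.30024141 -0.09786317] 54.85747836479423
peg tool [-0.2081 -0.9781 -0.0015] n tool [-0.4542 -0.8909 -0.0009]
```

move_arm:
  increments: "0.2 0 0 0 0 0 0; 0.2 0 0 0 0 0 0; 0.2 0 0 0 0 0 0; 0.2 0 0 0 0 0 0"

```text
time_s: 14.5
tcp_pos: [0.4966, 0.3633, 0.0695]
ee_rot: [[0.934, 0.25, -0.257], [0.248, 0.064, 0.967], [0.258, -0.966, -0.002]]
wrist_force: [0.7, 0.0, -0.2]
gripper_width: 0.522
```

move_arm:
  increments: "0.3 -0.001 -0.005 0 0 0 0; 0.3 -0.0021 -0.0098 0 0 0 0; 0.3 -0.0042 -0.0196 0 0 0 0; 0.3 -0.0062 -0.0293 0 0 0 0; 0.3 -0.0083 -0.039 0 0 0 0; 0.3 -0.0125 -0.0587 0 0 0 0; 0.3 -0.0146 -0.0685 0 0 0 0; 0.3 -0.0146 -0.0685 0 0 0 0"

```text
time_s: 15.3
tcp_pos: [0.4657, 0.3562, 0.1341]
ee_rot: [[0.933, 0.252, -0.257], [0.248, 0.068, 0.966], [0.261, -0.965, 0.0]]
wrist_force: [0.4, 0.3, -1.5]
gripper_width: 0.521
```

```bash
python3 snap.py wrist w10
```

```text
15.3 [0.4657 0.3562 0.1341] [ 0.4  0.3 -1.5] 0.5208621664629856
```

View pics/w10.png

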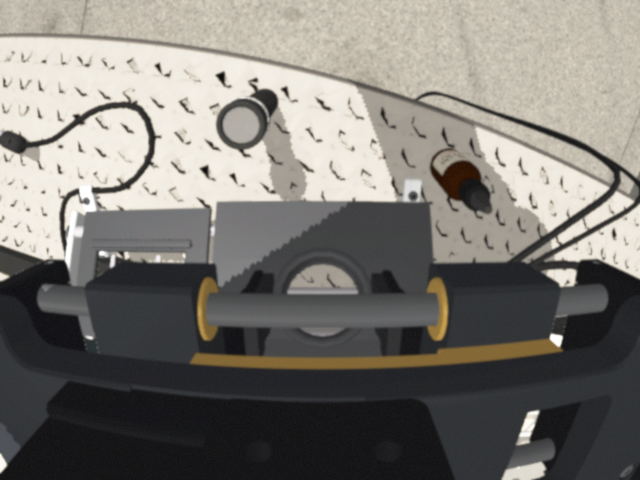

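```bash
cat > pl.py <<'E'
import sys
from h import *
def platepose(f,R,box):
    im,d,p=load(f)
    X=[]
    for u in range(box[0],box[2],2):
        for v in range(box[1],box[3],2):
            w=wray(u,v,p);X.append(p['xyz']+w*d[v,u]/(w@p['orientation'][:,2]))
    X=np.array(X)
    for _ in range(5):
        c=np.median(X,0) if _==0 else X.mean(0);n=np.linalg.svd(X-c)[2][2];e=(X-c)@n;X=X[abs(e)<.004]
    n*=np.sign(n[2]);print("n",n.round(3),"tilt",np.degrees(np.arccos(n[2])).round(1),"n tool",(R.T@n).round(3),"rms",e.std());return c,n,p
E
python3 - <<'E'
from pl import *
from station import *
s=sense();R=s['ee_rot'];t=s['tcp_pos']
c,n,p=platepose("pics/w10.npz",R,(222,208,425,245))
for u,v in[(215,203),(431,203)]:
    w=wray(u,v,p);q=p['xyz']+w*((c-p['xyz'])@n)/(w@n);print(q,(R.T@(q-t)).round(4))
E
```

```text
n [-0.674 -0.181  0.716] tilt 44.3 n tool [-0.488 -0.873 -0.003] rms 0.0006040260928305464
[0.45063686 0.29427456 0.09815693] [-0.0383  0.0257 -0.0556]
[0.42127907 0.4041435  0.09837238] [-0.0384  0.0254  0.0582]
```

Run:
```python
from h import *
from station import *
s=sense()
goal([.45,.2,.24],Rdown(.22,np.radians(0)),s)
```

```text
shift [-0.0255 -0.1176 -0.1466] rot [-0.0044  0.0398  0.2629] n>= 3.8
```

move_arm:
  increments: "0.3 -0.006 -0.03 -0.005 0 0.005 0.03; 0.3 -0.012 -0.065 -0.02 0 0.01 0.07; 0.3 -0.018 -0.095 -0.045 0 0.015 0.11; 0.3 -0.02 -0.112 -0.075 0 0.02 0.15; 0.3 -0.024 -0.1176 -0.105 -0.002 0.03 0.19; 0.3 -0.0255 -0.1176 -0.135 -0.003 0.04 0.23; 0.3 -0.0255 -0.1176 -0.147 -0.004 0.04 0.263"

```text
time_s: 16.05
tcp_pos: [0.4502, 0.1973, 0.239]
ee_rot: [[0.977, -0.003, -0.215], [0.215, -0.002, 0.977], [-0.004, -1.0, -0.001]]
wrist_force: [0.4, -0.6, -1.2]
gripper_width: 0.517
```

Run:
```python
from h import *
from station import *
s=sense();print(s['tcp_pos'],s['gripper_width'])
goal([.49,-.14,.21],Rdown(.2,np.radians(-12)),s)
```

```text
[0.45021456 0.19729737 0.23897691] 0.5172520119172965
shift [-0.0337  0.0295 -0.3379] rot [0.0029 0.0168 0.2057] n>= 6.8
```

move_arm:
  increments: "0.3 -0.004 0 -0.04 0 0.002 0.02; 0.3 -0.008 0 -0.085 0 0.004 0.05; 0.3 -0.012 0.005 -0.13 0 0.006 0.08; 0.3 -0.017 0.01 -0.175 0.001 0.008 0.11; 0.3 -0.022 0.015 -0.22 0.001 0.01 0.14; 0.3 -0.027 0.02 -0.265 0.002 0.012 0.17; 0.3 -0.032 0.025 -0.305 0.003 0.016 0.2; 0.3 -0.0337 0.0295 -0.335 0.003 0.017 0.206"

```text
time_s: 16.85
tcp_pos: [0.4902, -0.1373, 0.2085]
ee_rot: [[0.958, -0.205, -0.199], [0.194, -0.041, 0.98], [-0.209, -0.978, 0.001]]
wrist_force: [1.1, 0.6, -1.4]
gripper_width: 0.515
```

move_arm:
  increments: "0.3 0 0 0 0 0 0; 0.3 0 0 0 0 0 0"

```text
time_s: 17.05
tcp_pos: [0.4899, -0.1356, 0.2089]
ee_rot: [[0.959, -0.204, -0.199], [0.195, -0.041, 0.98], [-0.208, -0.978, 0.001]]
wrist_force: [0.3, 0.2, -0.5]
gripper_width: 0.518
```

```bash
python3 snap.py wrist w11
python3 - <<'E'
from h import *
from station import *
s=sense();goal([.49,-.14,.21],Rdown(.2,np.radians(-12)),s)
E
```

```text
17.05 [ 0.4899 -0.1356  0.2089] [ 0.3  0.2 -0.5] 0.5181631411826124
shift [-0.0012 -0.0003 -0.0049] rot [-0.0002  0.0017  0.0009] n>= 0.1
```

View pics/w11.png

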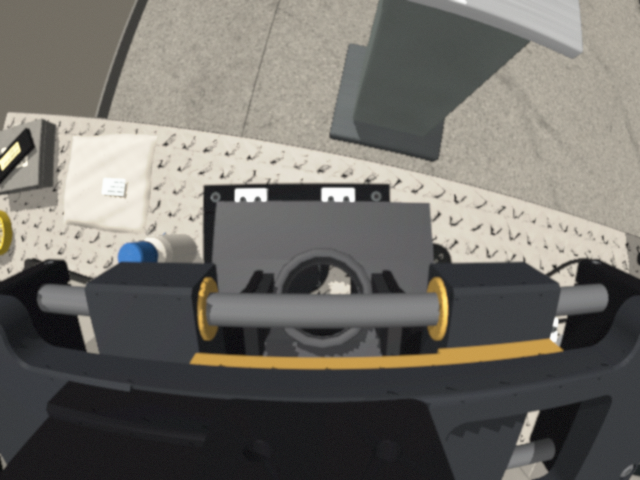

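```bash
cat > ov.py <<'E'
from h import *
def ov(f,st,yaw,box,sc,out,mode='w'):
    im,d,p=load(f);x,y,w,h=box;big=cv2.resize(im[y:y+h,x:x+w,::-1],None,fx=sc,fy=sc,interpolation=2)
    Rz=Ro.from_euler('z',yaw).as_matrix()
    def dr(X,col):
        q=(wproj(np.r_[st,.076]+Rz@np.array(X)/1e3,p)-[x,y]+.5)*sc-.5;cv2.circle(big,tuple(int(i) for i in q),2,col,-1)
    for yy in(-35,35):
        for k in np.linspace(-13,13,5): dr((-46,yy+k,12),(0,0,255))
    for k in np.linspace(-78,78,9): dr((-80,k,5),(0,255,0));dr((-51,k*57/78,5),(255,255,0))
    for s in(-44,44):
        for k in(-6,6):dr((46.5,s+k,6.5),(0,0,255))
    for a in np.arange(0,6.28,.3):dr((20*np.cos(a),20*np.sin(a),-2),(0,255,255))
    for a in(-40,40):
        for b in(-46,46):dr((a,b,0),(255,0,255))
    cv2.imwrite(out,big)
E
python3 - <<'E'
from ov import *
ov("pics/w11.npz",[.5015,-.155],.2,(190,170,260,110),3,"pics/w11c.png")
ov("pics/w1.npz",[.5015,-.155],.2,(235,140,175,165),3.6,"pics/w1d.png")
ov("pics/w5.npz",[.5015,-.155],.2,(130,0,290,200),2.7,"pics/w5d.png")
E
```

```text
(no output)
```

View pics/w11c.png

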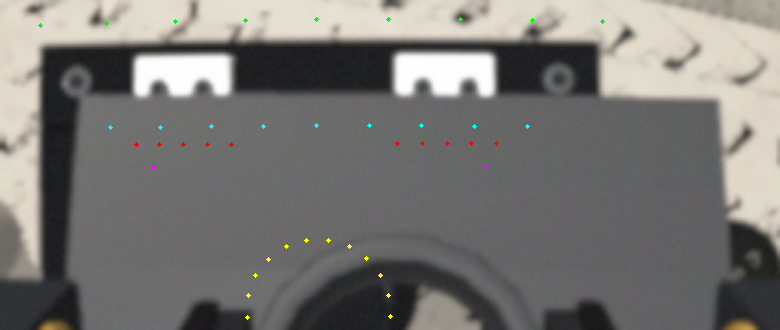

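View pics/w1d.png

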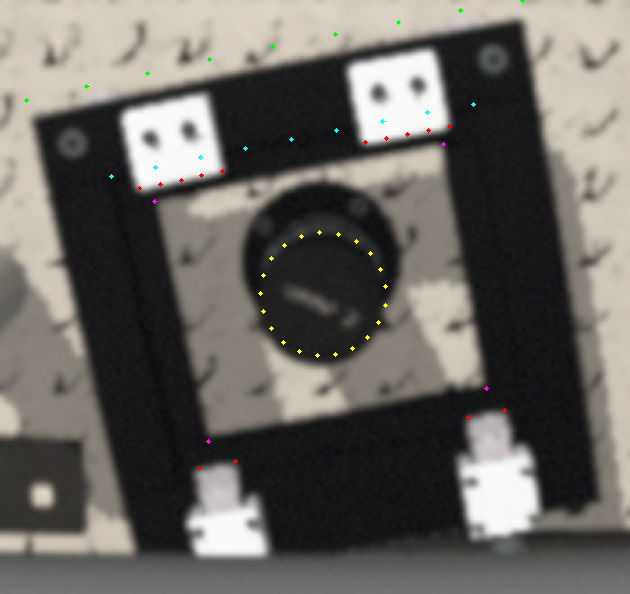

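View pics/w5d.png

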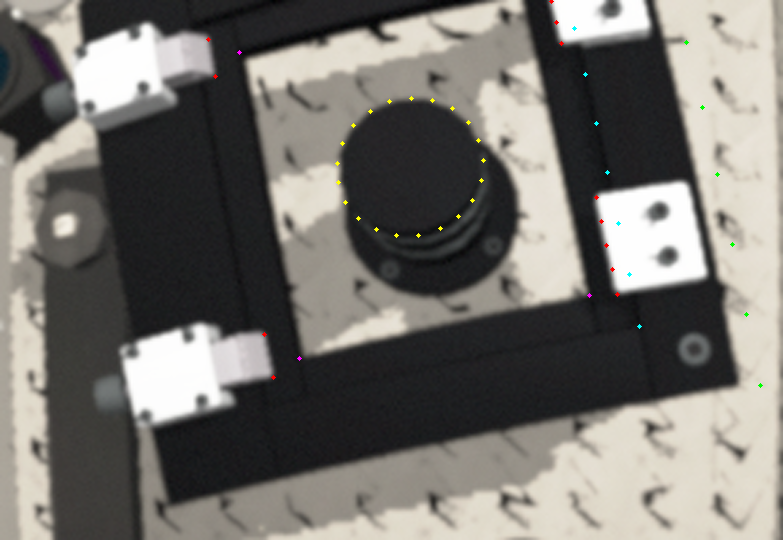

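Run:
```python
from h import *
from station import *
s=sense()
def edge(f,R,t,L,Rr):
    im,d,p=load(f);w1=wray(*L,p);w2=wray(*Rr,p)
    # assume edge parallel to tool z
    def f_(k):
        return 
    from scipy.optimize import fsolve
    z=R[:,2]
    A=np.c_[w2,-w1];k=np.linalg.lstsq(A,.112*z,rcond=None)[0]
    P1=p['xyz']+w1*k[1];P2=p['xyz']+w2*k[0]
    print((R.T@(P1-t)).round(4),(R.T@(P2-t)).round(4),"res",(A@k-.112*z).round(4))
edge("pics/w11.npz",s['ee_rot'],s['tcp_pos'],(190+80/3-.33,170+94/3-.33),(190+718/3-.33,170+98/3-.33))
R=np.array([[.933,.252,-.257],[.248,.068,.966],[.261,-.965,0]])
edge("pics/w10.npz",R,np.array([.4657,.3562,.1341]),(215,203),(431,203))
```

```text
[-0.0401  0.0275 -0.0558] [-0.0393  0.0274  0.0562] res [ 0.0008  0.0002 -0.0001]
[-0.0392  0.0236 -0.055 ] [-0.0393  0.0237  0.0569] res [-0. -0. -0.]
```

```bash
cat > stg.py <<'E'
from h import *
ST=np.array([.5015,-.155,.076]);YAW=.2
ET=np.array([-.040,.0273,.0003])  # plate -x top edge mid in tool frame
ANG=27.
def tgt(ex,ez,th,ey=0.,s=None,pr=True):
    """E target in stage frame (mm), plate tilt th deg"""
    R=Rdown(YAW,np.radians(th-ANG));Rz=Ro.from_euler('z',YAW).as_matrix()
    T=ST+Rz@np.array([ex,ey,ez])/1e3-R@ET
    if pr:print("TCP",T.round(4));goal(T,R,s)
    return T,R
def where(s):
    Rz=Ro.from_euler('z',YAW).as_matrix();E=Rz.T@(s['tcp_pos']+s['ee_rot']@ET-ST)*1e3;a=s['ee_rot'][:,1]
    f=Rz[:,0];print("E stage",E.round(2),"plate tilt",(np.degrees(np.arctan2(a@f,-a[2]))+ANG).round(2),"F",s['wrist_force'].round(1),"w",round(s['gripper_width']*87,1))
E
python3 - <<'E'
from stg import *
from station import *
s=sense();where(s);tgt(-41,40,15,0,s)
E
```

```text
E stage [-51.99  22.18 115.02] plate tilt 15.05 F [-0.5  0.1 -1.4] w 45.0
TCP [ 0.5053 -0.1545  0.1344]
shift [ 0.0263  0.0711 -0.0223] rot [-0.0002  0.0017  0.0009] n>= 1.6
```

move_arm:
  increments: "0.3 0.013 0.02 -0.011 0 0 0; 0.3 0.026 0.045 -0.022 0 0.0015 0; 0.3 0.0263 0.065 -0.0223 0 0.0015 0.001; 0.3 0.0263 0.071 -0.0223 0 0.0015 0.001; 0.3 0.0263 0.071 -0.0223 0 0.0015 0.001; 0.3 0.0263 0.071 -0.0223 0 0.0015 0.001"

```text
time_s: 17.7
tcp_pos: [0.5065, -0.154, 0.1366]
ee_rot: [[0.959, -0.2, -0.201], [0.196, -0.042, 0.98], [-0.205, -0.979, -0.001]]
wrist_force: [-0.8, -0.1, -0.7]
gripper_width: 0.517
```

```bash
python3 snap.py wrist w12
python3 - <<'E'
from stg import *
from station import *
s=sense();where(s);tgt(-41,15,15,0,s)
from ov import *
ov("pics/w12.npz",[.5015,-.155],.2,(180,150,280,120),2.8,"pics/w12c.png")
E
```

```text
17.7 [ 0.5065 -0.154   0.1366] [-0.8 -0.1 -0.7] 0.516862808801542
E stage [-3.947e+01  3.000e-02  4.220e+01] plate tilt 15.23 F [-0.4 -0.4 -0.9] w 44.9
TCP [ 0.5053 -0.1545  0.1094]
shift [ 0.0042  0.0271 -0.0001] rot [0.0015 0.0017 0.004 ] n>= 0.5
```

View pics/w12c.png

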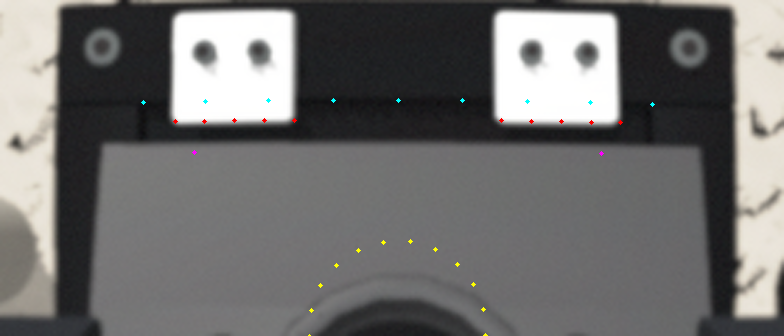

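move_arm:
  increments: "0.3 0.0015 0.012 -0.0007 0 0.0015 0.003; 0.3 0.003 0.022 -0.0007 0 0.0015 0.004; 0.3 0.0035 0.025 -0.0007 0 0.0015 0.004; 0.3 0.0035 0.025 -0.0007 0 0.0015 0.004"

```text
time_s: 18.15
tcp_pos: [0.5034, -0.1556, 0.1092]
ee_rot: [[0.958, -0.209, -0.198], [0.193, -0.042, 0.98], [-0.213, -0.977, -0.0]]
wrist_force: [0.6, 0.3, -1.1]
gripper_width: 0.514
```

```bash
python3 snap.py wrist w13
python3 - <<'E'
from stg import *
from station import *
s=sense();where(s)
from ov import *
ov("pics/w13.npz",[.5015,-.155],.2,(180,150,280,120),2.8,"pics/w13c.png")
E
```

```text
18.15 [ 0.5034 -0.1556  0.1092] [ 0.6  0.3 -1.1] 0.5135983184426849
E stage [-42.7   -0.8   15.53] plate tilt 14.77 F [-0.2  0.3 -0.8] w 44.9
```

View pics/w13c.png

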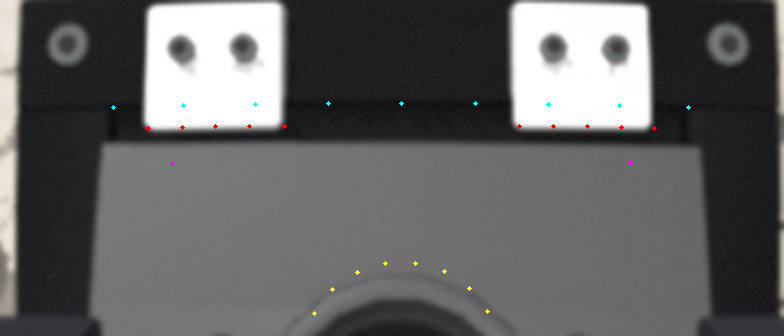

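Run:
```python
from stg import *
from station import *
s=sense();where(s);tgt(-43,7,15,-1.55,s);tgt(-49,7,15,-1.55,s)
```

```text
E stage [-42.7   -0.8   15.53] plate tilt 14.77 F [-0.2  0.3 -0.8] w 44.9
TCP [ 0.5036 -0.1565  0.1014]
shift [ 0.0014  0.0082 -0.0007] rot [ 0.0003 -0.0007 -0.004 ] n>= 0.2
TCP [ 0.4978 -0.1576  0.1014]
shift [-0.0045  0.0095 -0.0007] rot [ 0.0003 -0.0007 -0.004 ] n>= 0.2
```

move_arm:
  increments: "0.3 0.0007 0.003 -0.0007 0 0 -0.004; 0.3 0.0012 0.006 -0.0007 0 0 -0.004; 0.3 0.0014 0.0082 -0.0007 0 0 -0.004; 0.3 0.0014 0.0082 -0.0007 0 0 -0.004; 0.3 0.0014 0.0082 -0.0007 0 0 -0.004"

```text
time_s: 18.7
tcp_pos: [0.5039, -0.1564, 0.1018]
ee_rot: [[0.959, -0.203, -0.198], [0.194, -0.042, 0.98], [-0.207, -0.978, -0.001]]
wrist_force: [0.2, 0.1, -0.4]
gripper_width: 0.518
```

```bash
python3 snap.py wrist w14
python3 - <<'E'
from stg import *
from station import *
s=sense();where(s)
from ov import *
ov("pics/w14.npz",[.5015,-.155],.2,(180,150,280,120),2.8,"pics/w14c.png")
E
```

```text
18.7 [ 0.5039 -0.1564  0.1018] [ 0.2  0.1 -0.4] 0.5176546607660711
E stage [-42.65  -1.48   7.45] plate tilt 15.07 F [ 0.5  0.4 -1.2] w 45.3
```

View pics/w14c.png

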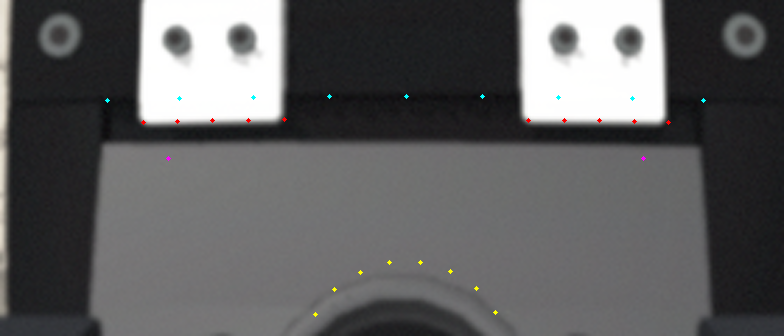

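Run:
```python
from stg import *
from station import *
s=sense();tgt(-43,6.7,15,-1.48,s);tgt(-49.3,6.7,15,-1.48,s)
```

```text
TCP [ 0.5036 -0.1564  0.1011]
shift [-0.0002  0.0009  0.    ] rot [ 0.0004 -0.0007  0.0012] n>= 0.0
TCP [ 0.4974 -0.1576  0.1011]
shift [-0.0063  0.0022  0.    ] rot [ 0.0004 -0.0007  0.0012] n>= 0.1
```

move_arm:
  increments: "0.3 -0.0002 0.0009 0 0 0 0.001; 0.3 -0.0002 0.0009 0 0 0 0.001; 0.3 -0.0022 0.0013 0 0 0 0.001; 0.3 -0.0042 0.0017 0 0 0 0.001; 0.3 -0.0063 0.0022 0 0 0 0.001; 0.3 -0.0063 0.0022 0 0 0 0.001"

```text
time_s: 19.35
tcp_pos: [0.4969, -0.1577, 0.101]
ee_rot: [[0.959, -0.204, -0.198], [0.193, -0.041, 0.98], [-0.208, -0.978, -0.0]]
wrist_force: [0.2, -0.6, -1.8]
gripper_width: 0.52
```

```bash
python3 snap.py wrist w15
python3 - <<'E'
from stg import *
from station import *
s=sense();where(s)
from ov import *
ov("pics/w15.npz",[.5015,-.155],.2,(180,150,280,120),2.8,"pics/w15c.png")
tgt(-50,6,9,-1.48,s)
E
```

```text
19.35 [ 0.4969 -0.1577  0.101 ] [ 0.2 -0.6 -1.8] 0.5203746741377715
E stage [-49.57  -1.44   6.65] plate tilt 15.0 F [-0.  -0.6 -0.8] w 44.9
TCP [ 0.4984 -0.1574  0.0956]
shift [ 0.0024  0.0051 -0.    ] rot [ 0.0003 -0.0008  0.1048] n>= 0.7
```

View pics/w15c.png

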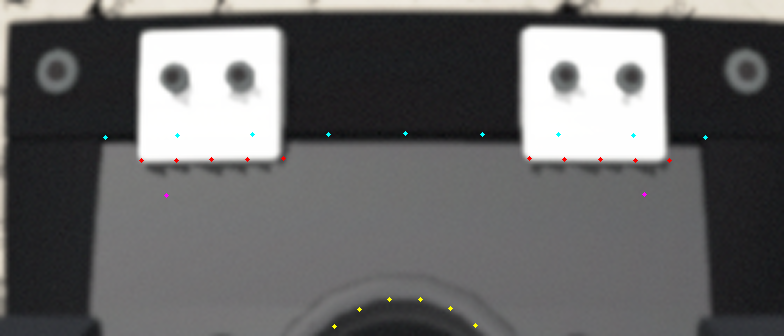

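move_arm:
  increments: "0.3 0.0008 0.0017 0 0 0 0.035; 0.3 0.0016 0.0034 0 0 0 0.07; 0.3 0.0024 0.0051 0 0 0 0.105; 0.3 0.0024 0.0051 0 0 0 0.105; 0.3 0.0024 0.0051 0 0 0 0.105"

```text
time_s: 19.9
tcp_pos: [0.4986, -0.1573, 0.0953]
ee_rot: [[0.932, -0.303, -0.198], [0.188, -0.062, 0.98], [-0.309, -0.951, -0.0]]
wrist_force: [-0.2, 0.1, -1.3]
gripper_width: 0.524
```

Run:
```python
from stg import *
from station import *
s=sense();where(s);tgt(-50,5.5,7.5,-1.48,s)
```

```text
E stage [-49.74  -1.37   5.65] plate tilt 9.0 F [-0.2  0.1 -1.3] w 45.6
TCP [ 0.4987 -0.1574  0.0939]
shift [ 0.0005  0.0013 -0.0001] rot [ 0.0001 -0.0007  0.0262] n>= 0.2
```

move_arm:
  increments: "0.3 0.0005 0.0013 0 0 0 0.026; 0.3 0.0005 0.0013 0 0 0 0.026; 0.3 0.0005 0.0013 0 0 0 0.026"

```text
time_s: 20.2
tcp_pos: [0.4986, -0.1574, 0.0941]
ee_rot: [[0.924, -0.327, -0.198], [0.186, -0.067, 0.98], [-0.334, -0.943, -0.0]]
wrist_force: [-0.0, -0.1, -2.0]
gripper_width: 0.521
```

move_arm:
  increments: "0.1 0 0 0 0 0 0; -0.1 0 0 0 0 0 0; -0.3 0 0 0 0 0 0; -0.3 0 0 0 0 0 0; -0.3 0 -0.01 0 0 0 0; -0.3 0 -0.03 0 0 0 0; -0.3 0 -0.06 0 0 0 0; -0.3 0 -0.08 0 0 0 0"

```text
time_s: 21.0
tcp_pos: [0.5264, -0.1521, 0.1722]
ee_rot: [[0.925, -0.324, -0.199], [0.187, -0.067, 0.98], [-0.331, -0.944, -0.002]]
wrist_force: [0.1, -0.9, 0.2]
gripper_width: 0.65
```

```bash
python3 snap.py wrist w16; python3 snap.py side s16
```

```text
21.0 [ 0.5264 -0.1521  0.1722] [ 0.1 -0.9  0.2] 0.6504912108362095
21.05 [ 0.5288 -0.1524  0.1749] [ 2.  -1.1  2.5] 0.6511308371610562
```

View pics/w16.png

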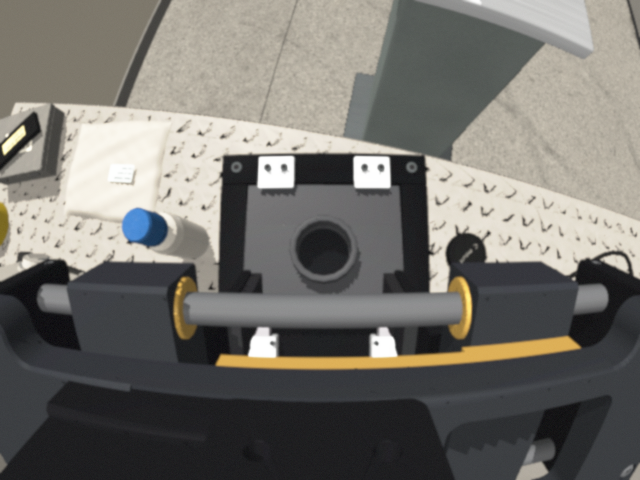

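Run:
```python
from stg import *
from station import *
s=sense();Rz=Ro.from_euler('z',YAW).as_matrix();R=Rdown(YAW,0)
for z in(50,25,5):
    goal(ST+Rz@np.array([37,-.5,z])/1e3,R,s)
```

```text
shift [0.0255 0.041  0.002 ] rot [ 3.000e-03 -1.000e-04 -3.327e-01] n>= 2.2
shift [0.0336 0.0646 0.0021] rot [ 3.000e-03 -1.000e-04 -3.327e-01] n>= 2.2
shift [0.0402 0.0835 0.0022] rot [ 3.000e-03 -1.000e-04 -3.327e-01] n>= 2.2
```

move_arm:
  increments: "1 0.008 0.01 0.001 0.001 0 -0.1; 1 0.016 0.025 0.002 0.002 0 -0.2; 1 0.0255 0.041 0.002 0.003 0 -0.3; 1 0.0255 0.041 0.002 0.003 0 -0.333; 1 0.0255 0.041 0.002 0.003 0 -0.333; 1 0.0255 0.041 0.002 0.003 0 -0.333; 1 0.0255 0.041 0.002 0.003 0 -0.333; 1 0.0255 0.041 0.002 0.003 0 -0.333"

```text
time_s: 21.9
tcp_pos: [0.5352, -0.1479, 0.1224]
ee_rot: [[0.98, -0.008, -0.198], [0.198, 0.001, 0.98], [-0.007, -1.0, 0.002]]
wrist_force: [-0.1, 0.5, -0.7]
gripper_width: 0.038
```

```bash
python3 snap.py wrist w17
python3 - <<'E'
from stg import *
from station import *
s=sense();Rz=Ro.from_euler('z',YAW).as_matrix();R=Rdown(YAW,0)
print(Rz.T@(s['tcp_pos']-ST)*1e3,s['gripper_width'],s['wrist_force'])
for z in(25,15,5):
    goal(ST+Rz@np.array([37,-.5,z])/1e3,R,s)
E
```

```text
21.9 [ 0.5352 -0.1479  0.1224] [-0.1  0.5 -0.7] 0.037990067246143316
[34.36499788  0.28536631 46.29922922] 0.020132112655714816 [0.10529859 0.06989075 0.34902736]
shift [ 0.0028  0.0213 -0.0008] rot [-0.0024 -0.0009 -0.0075] n>= 0.4
shift [ 0.0029  0.0313 -0.0009] rot [-0.0024 -0.0009 -0.0075] n>= 0.6
shift [ 0.0029  0.0413 -0.0009] rot [-0.0024 -0.0009 -0.0075] n>= 0.8
```

View pics/w17.png

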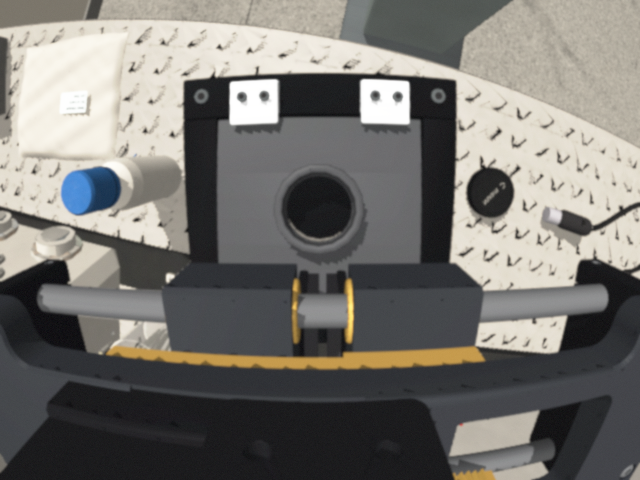

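move_arm:
  increments: "1 0.002 0.012 -0.0009 -0.002 0 -0.007; 1 0.0029 0.022 -0.0009 -0.002 0 -0.007; 1 0.0029 0.027 -0.0009 -0.002 0 -0.007; 1 0.0029 0.03 -0.0009 -0.002 0 -0.007; 1 0.0029 0.033 -0.0009 -0.002 0 -0.007; 1 0.0029 0.033 -0.0009 -0.002 0 -0.007"

```text
time_s: 22.55
tcp_pos: [0.5365, -0.1487, 0.0898]
ee_rot: [[0.98, -0.003, -0.198], [0.198, -0.0, 0.98], [-0.003, -1.0, 0.0]]
wrist_force: [-3.1, -0.3, 4.3]
gripper_width: 0.006
```

Contact begins (4 N). Continue down in small steps.

move_arm:
  increments: "1 0 0.0015 0 0 0 0; 1 0 0.003 0 0 0 0; 1 0 0.0045 0 0 0 0; 1 0 0.006 0 0 0 0; 1 0 0.006 0 0 0 0"

```text
time_s: 23.05
tcp_pos: [0.539, -0.1485, 0.0885]
ee_rot: [[0.98, 0.004, -0.2], [0.2, -0.001, 0.98], [0.004, -1.0, -0.002]]
wrist_force: [-8.6, 4.4, 26.1]
gripper_width: 0.006
```

```bash
python3 snap.py wrist w18; python3 snap.py side s18
python3 - <<'E'
from stg import *
from station import *
s=sense();print(s['wrist_force'],s['moment'],s['tcp_pos'])
im,d,p=load("pics/w18.npz");cv2.imwrite("pics/w18c.png",cv2.resize(im[90:330,170:480,::-1],None,fx=2.5,fy=2.5,interpolation=2))
im,d,p=load("pics/s18.npz");cv2.imwrite("pics/s18c.png",cv2.resize(im[120:260,290:440,::-1],None,fx=4,fy=4,interpolation=2))
E
```

```text
23.05 [ 0.539  -0.1485  0.0885] [-8.6  4.4 26.1] 0.00617992707501516
23.1 [ 0.5391 -0.1485  0.0885] [-8.3  3.5 25. ] 0.006486265594749813
[-7.56275942  3.56711643 24.53071789] [1.19477433 2.23500853 0.03433329] [ 0.5390532  -0.14848378  0.08848195]
```

View pics/w18c.png

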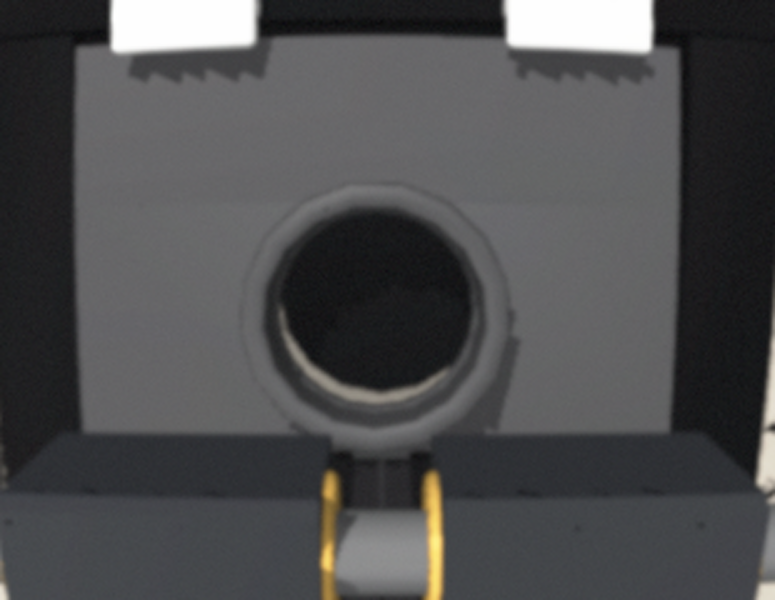

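View pics/s18c.png

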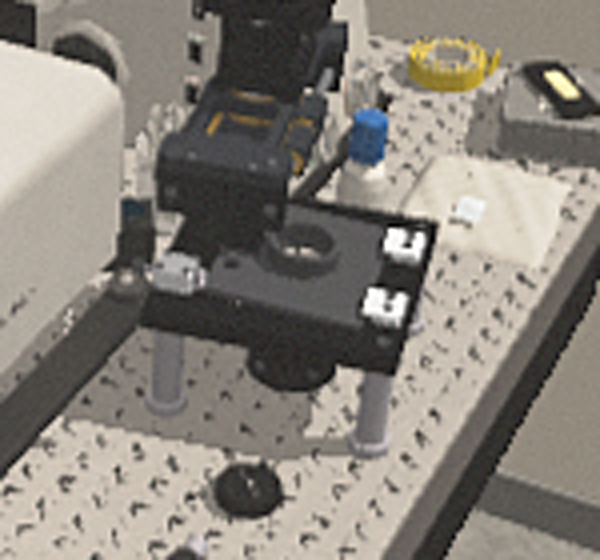

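move_arm:
  increments: "1 0 0.001 0 0 0 0; 1 0 0.001 0 0 0 0; 1 0 0.002 0 0 0 0; 1 0 0.002 0 0 0 0"

```text
time_s: 23.55
tcp_pos: [0.5382, -0.1482, 0.0815]
ee_rot: [[0.98, 0.001, -0.198], [0.198, 0.0, 0.98], [0.001, -1.0, 0.0]]
wrist_force: [1.3, 1.5, 3.2]
gripper_width: 0.007
```

move_arm:
  increments: "1 0 0.001 0 0 0 0; 1 0 0.002 0 0 0 0; 1 0 0.003 0 0 0 0; 1 0 0.003 0 0 0 0"

```text
time_s: 23.95
tcp_pos: [0.5382, -0.1482, 0.0813]
ee_rot: [[0.98, 0.001, -0.199], [0.199, -0.001, 0.98], [0.001, -1.0, -0.001]]
wrist_force: [-4.5, 3.7, 19.0]
gripper_width: 0.007
```

```bash
python3 snap.py wrist w19
```

```text
23.95 [ 0.5382 -0.1482  0.0813] [-4.5  3.7 19. ] 0.006712744912953941
```

move_arm:
  increments: "1 0 -0.02 0 0 0 0; 1 0 -0.06 0 0 0 0; 1 0 -0.11 0 0 0 0; 1 0 -0.14 0 0 0 0; 1 0.01 -0.16 0 0 0 0; 1 0.01 -0.16 0 0 0 0; 1 0.01 -0.16 0 0 0 0"

```text
time_s: 24.7
tcp_pos: [0.5463, -0.1462, 0.2367]
ee_rot: [[0.98, -0.004, -0.197], [0.197, 0.001, 0.98], [-0.003, -1.0, 0.002]]
wrist_force: [0.5, 0.3, -1.1]
gripper_width: 0.003
```

```bash
python3 snap.py wrist w20; python3 snap.py side s20
python3 - <<'E'
from ov import *
ov("pics/w20.npz",[.5015,-.155],.2,(200,90,250,190),3.1,"pics/w20c.png")
im,d,p=load("pics/w20.npz");cv2.imwrite("pics/w20d.png",cv2.resize(im[200:300,230:410,::-1],None,fx=4.4,fy=4.4,interpolation=2))
E
```

```text
24.7 [ 0.5463 -0.1462  0.2367] [ 0.5  0.3 -1.1] 0.0028054912869490897
24.75 [ 0.5459 -0.1462  0.2361] [-0.3 -0.  -0.2] 0.006604566863021677
```

View pics/w20c.png

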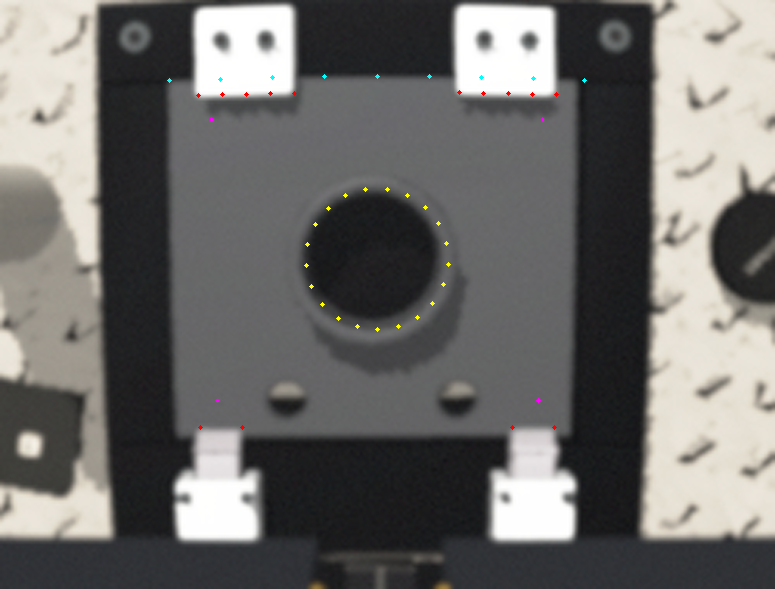

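View pics/w20d.png

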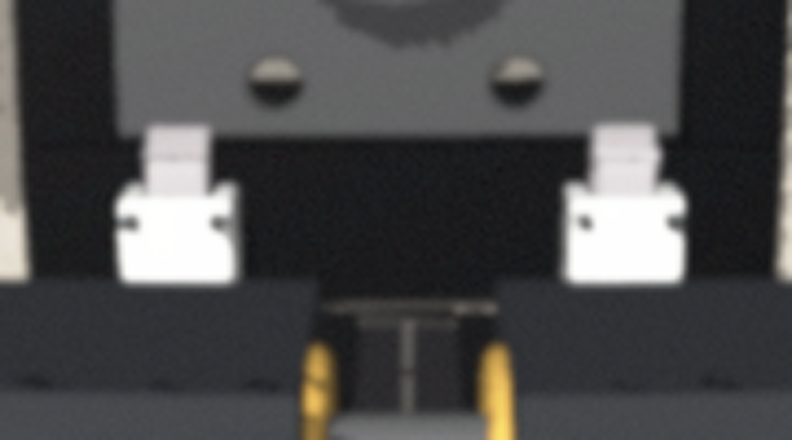

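Run:
```python
from pl import *
from station import *
s=sense()
c,n,p=platepose("pics/w20.npz",s['ee_rot'],(262,128,288,225));print(c)
c,n,p=platepose("pics/w20.npz",s['ee_rot'],(262,128,378,148));print(c)
im,d,p=load("pics/w20.npz")
def P(u,v):
    w=wray(u,v,p);D=np.median(d[v-2:v+3,u-2:u+3]);return p['xyz']+w*D/(w@p['orientation'][:,2])
for u,v in[(262,135),(378,135),(264,222),(376,222),(240,135),(410,135),(244,222),(400,222)]:print(u,v,P(u,v).round(4))
im,d,p=load("pics/s20.npz");cv2.imwrite("pics/s20c.png",cv2.resize(im[120:440,230:440,::-1],None,fx=1.87,fy=1.87,interpolation=2))
im,d,p0=load("pics/s20.npz");im0,d0,_=load("pics/side0.npz")
```

```text
n [-0.002  0.005  1.   ] tilt 0.3 n tool [-0.006 -1.     0.007] rms 0.0007811083634940168
[ 0.51127175 -0.19460254  0.08088354]
n [-0.98  -0.195  0.04 ] tilt 87.7 n tool [-0.999 -0.035  0.002] rms 0.0020591564136414114
[ 0.47094708 -0.16293893  0.08220579]
262 135 [ 0.4782 -0.2113  0.0812]
378 135 [ 0.4588 -0.1144  0.081 ]
264 222 [ 0.5524 -0.1961  0.0812]
376 222 [ 0.5331 -0.0997  0.0807]
240 135 [ 0.4813 -0.2303  0.081 ]
410 135 [ 0.4522 -0.087   0.0805]
244 222 [ 0.5559 -0.2138  0.0809]
400 222 [ 0.5288 -0.0786  0.0807]
```

View pics/s20c.png

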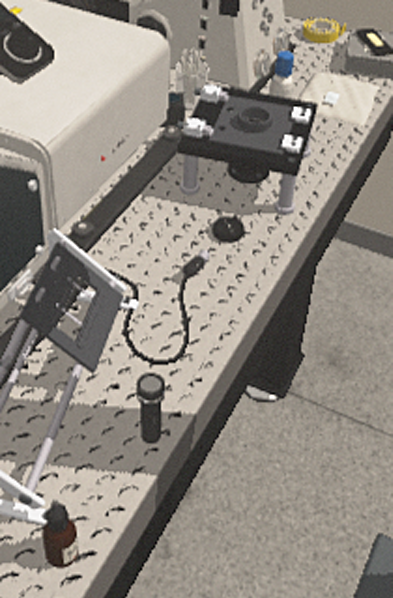

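```bash
python3 -c "
from station import *
print(r.finish_job())"
```

```text
the job is handed in; nothing more can be done
None
```

I handed the job in at about 25 s of the 64 s allowed; the hand-in reports no verdict. I took the dust cap off the lens tube and stood it upright on the table to the left of the stage, about 135 mm from its middle. I then lifted the collar insert off its pegs, tucked its edge under both lips, let it rest on the catches and pressed the opposite edge down with closed fingers.

**Last checks, from the wrist and side pictures:**
- **Insert height and tilt:** the plate face reads 81 mm above the table at all four corners, level with the frame. A plane fitted to the left side of the face gave a tilt of about 0.3°. A second fit, over a strip near the lips, picked up the lips as well and gave nonsense, so I discarded it.
- **Catches:** both noses lie over the plate edge by about 2 mm and stand out the full 12 mm or so from their housings, as at rest. I could not read the catch joints directly.
- **Insert centring:** I judged this only by eye, from the gaps to the pocket walls and lips.
- **Everything else:** the cap is upright, the other insert is hanging, and the bottles and torch look undisturbed. The gripper was clear, about 155 mm above the insert.

**What disagreed:**
- **Pressing force:** it rose to about 26 N just before the snap, against the 10–12 N expected. The insert then dropped to its seat, and pushing further met a firm stop at seat height.
- **Gripper angle on the rack:** the arm could not reach the gripper angle square to the insert, so I held the collar 27° off square and allowed for that when tilting the insert in.

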